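# Jack up the display chest and hold it

## Task

Set the red jack on the desk with its saddle squarely under the red-and-white dot on the chest's brass lift tab and let go of it; then fetch the steel bar with the red grip from the tool block and drop it foot-down right home into the jack's handle socket. Then pump: press the handle all the way down once, let it come all the way back up, then press it all the way down again with the fingers and finish while still holding it down, with the chest's end raised off the desk for a colleague to fit a wedge. Do not shove the chest about, and leave the other things on the desk where they are.

Things in the scene. Friction and masses are not known exactly. Their poses are not given: they have to be found in the camera images.
- lift_point (a point): Centre of the red-and-white dot on top of the brass lift tab, a plate 8 mm thick and 50 mm wide that sticks out level, 50 mm, from the chest's +y end. The dot is 25 mm from that end face; tab top 64 mm, underside 56 mm above the desk. Own axes are the chest's: +y points out of the chest along the tab, z up. Handle fully down, the jack raises it about 10 mm
- chest: The loose brown wooden display chest, 200 (x) x 260 (y) mm, 155 mm tall, on four 40 mm brass feet, about 2.6 kg; it tips about its far feet when the tab is lifted. Origin under its centre on the desk
- jack_grip (a point): Where to grasp the red jack: centre line of its upright red block, 42 mm above the jack's underside. Block 50 mm long (own x), 40 mm wide (own y), top 62 mm above the underside. Own +x points along the jack to the saddle, z up. The saddle's axis is 60 mm ahead (+x), the handle socket's axis 60 mm behind (-x), both on the centre line
- jack: The loose red jack, 0.9 kg. Origin on its underside, 5 mm ahead (+x) of below the grasp point, same axes. Base plate 190 x 80 x 12 mm, reaching 80 mm ahead and 110 mm behind the origin
- saddle_top (a point): Centre of the top face of the jack's round steel saddle, diameter 32 mm; 45 mm above the jack's underside when down, so 11 mm below the tab's underside. It rises 24 mm per rad of handle swing
- socket_mouth (a point): Centre of the mouth of the jack's steel handle socket (36 mm square outside); 82 mm above the jack's underside with the handle up. Hole 17 mm square, 40 mm deep, straight up when the handle is up (own z out of the mouth). It turns about a level hinge across the jack, 50 mm below the mouth; the handle's top swings to the jack's -x, away from the saddle
- rocker (a joint): Swing of the handle socket, rad: 0 = upright (up), 0.95 = fully down at its stop, leaning 54 degrees towards the jack's -x. A spring brings it back to 0 when let go. With the chest on the saddle it takes about 3 to 6 N across the bar, 115 mm from the hinge
- bar_center (a point): Centre, half-way up, of the jack's handle bar: round, 140 mm long, own z from foot to top; steel, 14 mm diameter, chamfered foot; the top 60 mm is a red grip, 16 mm diameter. About 80 g. At the start upright in a tool block hole, its top 150 mm above the desk. Right home in the jack socket its foot is 40 mm below the mouth, its top 100 mm above it
- bar_foot (a point): Centre of the handle bar's foot (lower end), 70 mm below its centre
- bar: The handle bar as a whole; origin at its foot
- saddle: The saddle as a whole; origin at the centre of its top face
- rack: The fixed pale wooden tool block, 70 (x) x 180 (y) x 50 mm tall; origin under its centre. Three 16.5 mm square holes, 40 mm deep, 55 mm apart in a row along its y; the bar may be in any of them
- rod_wood: plain brown wooden rod, same size as the bar, standing in the tool block; leave it there
- rod_black: rod with dark wood foot and black top, same size as the bar, standing in the tool block; leave it there
- book: loose blue book lying flat, 130 x 190 x 30 mm; origin under its centre; leave alone
- jar: amber glass jar with brass cap, diameter 52, 70 mm tall; origin under its centre; leave alone
- paperweight: brass paperweight, diameter 60, 45 mm tall; origin under its centre; leave alone
- cup: white mug, diameter 76, 85 mm tall; origin under its centre; leave alone
- wedge: pale wooden levelling wedge lying flat, 90 x 30 x 12 mm; origin under its centre; leave alone
Things that resemble listed ones, but are neither listed nor needed, are in the scene too. Leave any blue or turquoise look-alike of the bar alone.

How it is judged:
By the outcome, as a careful person would: the job done as asked, in the order asked, and still so for the second after the job is handed in, while the arm keeps its last pose, push and grip.
It also fails if it takes over 72 s, if anything falls off the work surface, if the arm or the gripper's body presses on something with over 40 N, if the wrist force passes 120 N, or if a joint passes its speed limit or range.

## Robot

A 6-joint arm with a two-finger parallel gripper is mounted at the origin on the work surface. World frame = base frame: x ahead of the robot, y to its left, z up, the work surface at z = 0. Lengths are in m, angles in rad, forces in N, time in s.
With the tool pointing down it reaches from about 0.3 to 0.825 m from the base axis. Payload 5.4 kg.
Tool frame: the origin (TCP) lies at the very end of the fingers, on their centre line; the grasp point (between the pads) lies 19 mm behind it; z points along the fingers, y is the line along which they close (so a half turn about z gives the same grasp; the last joint's range is limited). The gripper opens to 92 mm and grips with 3 to 60 N. Pads are 20 mm wide; open, the fingers measure 128 mm over their backs; the gripper's body (75 mm by 189 mm) begins 69 mm behind the grasp point.
Start: joints at [-1.511, 0.158, 1.597, -0, 1.386, -0.21], TCP at [0.153, -0.554, 0.215] pointing down, gripper open.
Joint ranges: [-2.91, 2.91], [-0.94, 2.29], [0.18, 2.7], [-1.29, 4.43], [0.17, 2.64], [-3, 3]. Speed limits (rad/s): [2.57, 2.57, 3.14, 3.14, 3.14, 3.14].

## Interface

Orientations are given as a unit quaternion [w, x, y, z].
In Python, from station import ctrl gives the robot as it stands.
- The arm moves only by the tool apply_moves, never from a script. Its argument "motion" is a list of rows, each an object of numbers: "dx", "dy", "dz": the shift along the tool's x, y, z in m; "rx", "ry", "rz": the turn, a rotation vector about the tool's x, y, z in rad; "hand": the opening, from -1 (shut) to 1 (fully open). A call has exactly 10 rows; each row shifts and turns the commanded pose from where the row before left it, along the tool's axes as they then stand; what a row does not reach is not made up. A row lasts 1/10 s, in which the tool goes at most 50 mm and 8.59 degrees, less where a joint would pass 70% of its speed; a pose out of reach is approached as far as the arm can. A call is refused whole if a number of a shift passes 0.05 or a number of a turn 0.15, either way. A call with a gripper value outside its range is refused whole. The fingers move at their own pace and stop on an object; "squeeze" is the grip in N (left out, the last holds). Time passes only in rows, so rows that do not move let the fingers close, or fill a call up. It gives the time, the measured TCP pose, the force, the opening and the grip force at its end, in the units of the state.
- ctrl.sense(): the state, without advancing time (a new reading comes with each control period).
- ctrl.get_image(name): name is "side" or "top"; returns a dict with "frame" (384x512x3 uint8, red, green, blue), "intrinsics" (3x3 intrinsics, pixels), "k1" (the pictures are not rectified: a ray, as slopes to the right and down, at radius r is drawn at 1 + k1 r^2 times it, then the intrinsics apply), "R" (3x3) and "t" (3): a world point X has camera coordinates R X + t. Camera axes: x right, y down, z forward; pixel columns grow to the right and rows downward; lengths in m; the calibration is good to about 2 mm. A picture is of the moment at which its call begins. There is no depth.
- ctrl.sign_off(): hands the job in; it is judged then, once.
The state is a dict: "time": time; "joint_positions": joint angles; "joint_vel": joint speeds; "joint_torque": joint torques, N m; "ee_pos": TCP position; "orientation": TCP orientation; "wrist_force": force on the tool from outside, world axes, zero at the start; "moment": the same for the moment, N m; "width": opening from 0.0 (shut) to 1.0 (fully open); "grip_force": force on a finger pad.
Only numpy, scipy, OpenCV 4.12 (cv2) and the standard library are available. Lean on these libraries where they do the work, as an engineer would, in place of code of your own. Each camera call takes 0.05 s, during which the arm holds its last target. There are 200 camera calls.

## Working session

There is one attempt and no reset: what is moved stays moved. The work goes in short steps, Python scripts to look and compute and a tool call to move; the robot and the scene stay as the last step left them, time stands still between calls to the robot, and variables do not carry over. Pictures are saved under pics/ and viewed, at most 10 in all, crops included, and the job is handed in when it is done.

Besides the shell and the picture viewer there is one more tool, called after "Request:" as name([rows], argument=value, ...), one row to a line, values as JSON. apply_moves: Moves the arm, as the interface text tells. Its arguments: {"type":"object","properties":{"motion":{"type":"array"},"squeeze":{"type":"number"}},"required":["motion"]}

```bash
mkdir -p pics; ls
python3 - <<'E'
from station import ctrl
import cv2, numpy as np, pickle
d={}
for n in("side","top"):
    g=ctrl.get_image(n); d[n]=g
    cv2.imwrite(f"pics/{n}0.png",cv2.cvtColor(g["frame"],cv2.COLOR_RGB2BGR))
    print(n,g["intrinsics"],g["k1"],"cam",-np.array(g["R"]).T@g["t"],"\n",np.round(g["R"],3))
pickle.dump(d,open("im0.pkl","wb"))
print(ctrl.sense())
E
```

```text
pics
side [[392.18187609   0.         257.74106576]
 [  0.         392.18187609 190.97544992]
 [  0.           0.           1.        ]] 0.029714927153738784 cam [0.51145685 0.80234812 0.94694499] 
 [[-0.994 -0.106  0.008]
 [-0.087  0.762 -0.641]
 [ 0.062 -0.638 -0.767]]
top [[347.51328161   0.         255.0234888 ]
 [  0.         347.51328161 193.93791021]
 [  0.           0.           1.        ]] -0.08737043622196794 cam [0.39175386 0.07986943 1.05734485] 
 [[-0.019 -1.     0.003]
 [-0.983  0.018 -0.184]
 [ 0.184 -0.007 -0.983]]
{'time': 0.1, 'joint_positions': array([-1.51107967e+00,  1.58985692e-01,  1.59807923e+00, -5.88008667e-06,
        1.38621941e+00, -2.10119236e-01]), 'joint_vel': array([ 4.66369181e-04, -6.17907218e-05, -1.84047261e-03,  6.71498620e-04,
       -9.61571975e-04,  6.52561841e-04]), 'joint_torque': array([ 3.92595132e-05, -3.86502922e+01, -3.22960246e+01,  7.03119929e-02,
        3.39021336e-02, -5.20578601e-05]), 'ee_pos': array([ 0.15321248, -0.55362926,  0.21373114]), 'orientation': array([-8.43667598e-04,  9.90911944e-01,  1.34509493e-01,  6.06669240e-05]), 'wrist_force': array([-0.23113227,  0.72900139,  0.24228524]), 'moment': array([-0.04394459, -0.00097035,  0.00618763]), 'grip_force': 0.0, 'width': 1.002073062462924}
```

View pics/top0.png

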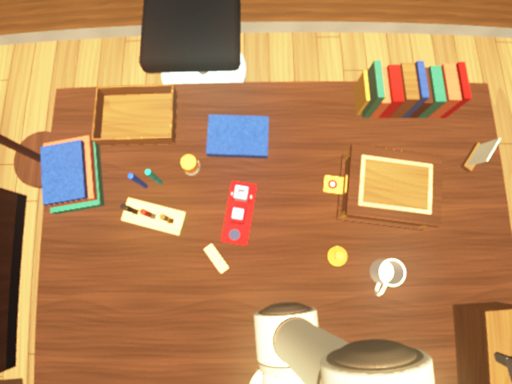

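View pics/side0.png

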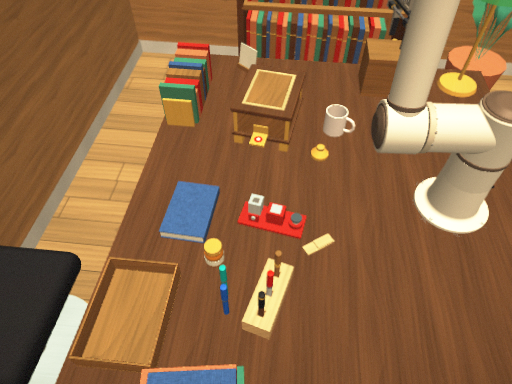

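The top view shows the jack at about (238,212), with its saddle at (235,234) towards the robot and its socket at (240,192). The dot is at (333,184) on the tab, and the chest lies to its right.

The rack is at (153,216). Candidate bars:
- black-topped rod at (127,209)
- red-topped rod at (148,213)
- brown rod at (166,217)
- blue and turquoise look-alikes at (137,180) and (153,176), outside the rack

The red one in the middle fits the description. I'll confirm it with an enlarged crop.

Run:
```python
import pickle,cv2,numpy as np
d=pickle.load(open("im0.pkl","rb"))
T=cv2.cvtColor(d["top"]["frame"],cv2.COLOR_RGB2BGR);S=cv2.cvtColor(d["side"]["frame"],cv2.COLOR_RGB2BGR)
def c(I,x,y,w,h,f): return cv2.resize(I[y:y+h,x:x+w],None,fx=f,fy=f,interpolation=cv2.INTER_CUBIC)
a=c(T,115,190,80,60,5);b=c(T,210,172,80,60,5);
e=c(T,310,160,80,60,5); s=c(S,230,190,80,60,5)
cv2.imwrite("pics/crop1.png",np.vstack([np.hstack([a,b]),np.hstack([e,s])]))
s=c(S,235,250,80,60,5);b=c(S,225,110,80,60,5)
cv2.imwrite("pics/crop2.png",np.hstack([s,b]))
```

```text
(no output)
```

View pics/crop1.png

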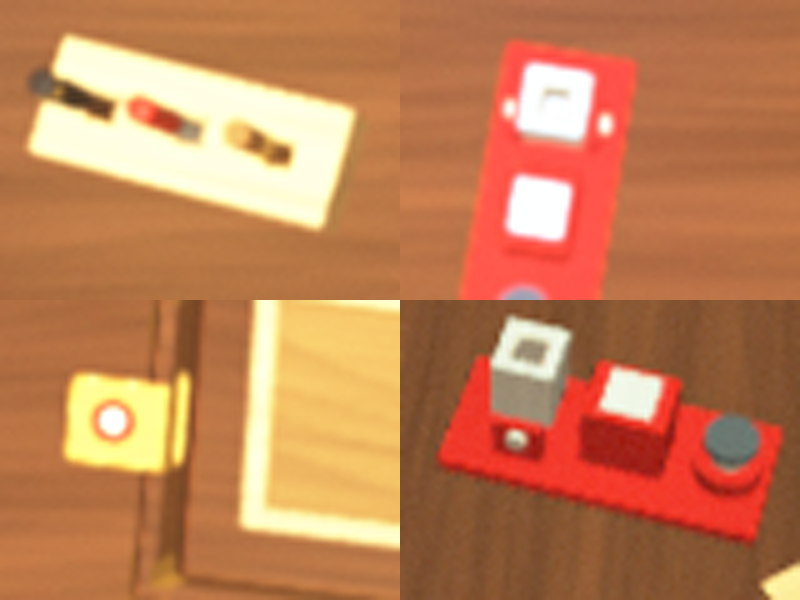

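View pics/crop2.png

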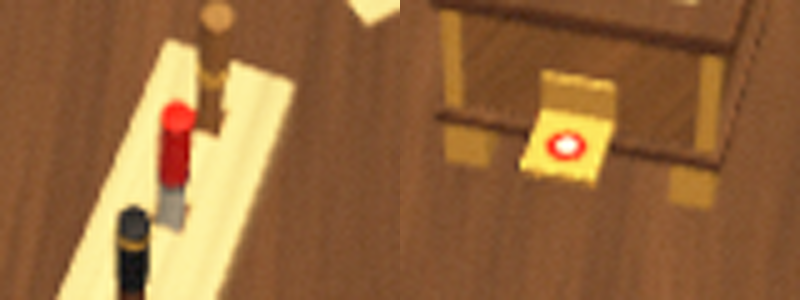

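The crops confirm it. The red-topped rod with a steel shank stands in the middle hole, at top-view (143,211) and side-view (270,272). The jack and dot are clear in both views. Next I'll measure.

```bash
cat > h.py <<'E'
import numpy as np,cv2,pickle
def ray(g,p):
    K=np.array(g["intrinsics"]);p=np.atleast_2d(np.float64(p))
    d=(p-K[:2,2])/[K[0,0],K[1,1]];s=d.copy()
    for _ in range(20): s=d/(1+g["k1"]*(s**2).sum(1,keepdims=True))
    R=np.array(g["R"]);return -R.T@np.array(g["t"]),np.c_[s,np.ones(len(s))]@R
def plane(g,p,z):
    c,d=ray(g,p);return (c+d*((z-c[2])/d[:,2])[:,None])[:,:2]
def tri(ga,pa,gb,pb):
    A=0;b=0
    for g,p in((ga,pa),(gb,pb)):
        c,d=ray(g,p);d=d[0]/np.linalg.norm(d[0]);P=np.eye(3)-np.outer(d,d);A=A+P;b=b+P@c
    return np.linalg.solve(A,b)
def proj(g,X):
    c=np.array(g["R"])@np.array(X)+g["t"];s=c[:2]/c[2];s=s*(1+g["k1"]*(s@s));K=np.array(g["intrinsics"]);return s*[K[0,0],K[1,1]]+K[:2,2]
def blobs(m,box,amin=6):
    x,y,w,h=box;mm=np.zeros_like(m,np.uint8);mm[y:y+h,x:x+w]=m[y:y+h,x:x+w]
    n,l,s,c=cv2.connectedComponentsWithStats(mm)
    o=[(s[i,4],c[i],l==i) for i in range(1,n) if s[i,4]>=amin];return sorted(o,key=lambda t:-t[0])
def rect(g,m,z):
    c=max(cv2.findContours(m.astype(np.uint8),cv2.RETR_EXTERNAL,cv2.CHAIN_APPROX_NONE)[0],key=len)[:,0]
    w=plane(g,c,z).astype(np.float32)*1000
    return cv2.minAreaRect(w)
E
python3 - <<'E'
from h import *
d=pickle.load(open("im0.pkl","rb"));np.set_printoptions(precision=4,suppress=True)
boxes={"top":dict(jack=(215,175,50,75),tab=(318,170,28,26),rack=(115,190,80,50),lid=(355,150,85,70)),
"side":dict(jack=(230,185,80,55),tab=(245,120,28,30),rack=(235,250,65,90),lid=(235,65,70,50))}
for n in("top","side"):
    g=d[n];B=boxes[n];f=g["frame"].astype(int);r,gg,b=f[...,0],f[...,1],f[...,2]
    hsv=cv2.cvtColor(g["frame"],cv2.COLOR_RGB2HSV);H,S,V=[hsv[...,i].astype(int) for i in range(3)]
    red=((H<6)|(H>172))&(S>150)&(V>90); pale=(V>150)&(S<130)&(H>15)&(H<36)
    white=(S<60)&(V>170); gold=(H>17)&(H<34)&(S>90)&(V>170)
    print(n)
    for a,c,m in blobs(red,B["jack"],30)[:3]: print(" jackred",a,c,rect(g,m,.012))
    for a,c,m in blobs(white,B["jack"],8)[:5]: print(" jackwhite",a,c,"z62",plane(g,c,.062),"z82",plane(g,c,.082))
    grey=(S<120)&(V<170)&(V>50)&(H>90)&(H<140)
    for a,c,m in blobs(grey,B["jack"],8)[:3]: print(" grey",a,c,"z45",plane(g,c,.045))
    for a,c,m in blobs(white,B["tab"],3)[:2]: print(" dotwhite",a,c,plane(g,c,.064))
    for a,c,m in blobs(red|((r-gg)>90)&(H<8),B["tab"],3)[:2]: print(" dotred",a,c,plane(g,c,.064))
    for a,c,m in blobs(gold|white|red,B["tab"],30)[:1]: print(" tab",a,c,rect(g,m,.064))
    for a,c,m in blobs(((V>200)&(H>15)&(H<36)) if n=="top" else pale|((V>150)&(H>15)&(H<36)),B["rack"],200)[:1]: print(" rack",a,c,rect(g,m,.05))
    for a,c,m in blobs(red,B["rack"],6)[:2]: print(" barred",a,c,np.argwhere(m)[:,::-1].min(0),np.argwhere(m)[:,::-1].max(0),"z150",plane(g,c,.15))
    for a,c,m in blobs((V>170)&(H>15)&(H<36),B["lid"],500)[:1]: print(" lid",a,c,rect(g,m,.155))
E
```

```text
top
 jackred 1120 [238.8366 215.2107] ((532.9439086914062, 123.12071228027344), (82.38053894042969, 191.723388671875), 79.86783599853516)
 jackwhite 195 [240.2    192.0308] z62 [[0.5849 0.1164]] z82 [[0.5811 0.1156]]
 jackwhite 128 [237.3438 213.1328] z62 [[0.5231 0.1253]] z82 [[0.5204 0.1244]]
 jackwhite 66 [234.0303 234.1212] z62 [[0.4628 0.1354]] z82 [[0.4614 0.1343]]
 dotwhite 21 [332.1429 183.8095] [[ 0.6043 -0.154 ]]
 tab 339 [334.1681 184.3894] ((602.5255737304688, -159.37464904785156), (65.40348815917969, 55.97880554199219), 86.0904312133789)
 rack 1449 [154.207  216.2595] ((521.1250610351562, 374.2422180175781), (186.33470153808594, 75.80339050292969), 74.71361541748047)
 lid 3834 [395.6059 184.3159] ((581.7925415039062, -307.62591552734375), (205.12576293945312, 144.69186401367188), 81.53214263916016)
side
 jackred 1239 [272.6199 220.996 ] ((533.4988403320312, 117.67450714111328), (103.20552825927734, 190.0303192138672), 79.29753112792969)
 jackwhite 120 [255.825  199.4167] z62 [[0.5848 0.0985]] z82 [[0.5831 0.1144]]
 jackwhite 83 [275.8072 208.2048] z62 [[0.525  0.1239]] z82 [[0.5247 0.1392]]
 dotwhite 6 [258.  138.5] [[ 0.6056 -0.1566]]
 dotred 8 [256.125 139.125] [[ 0.6115 -0.1529]]
 dotred 6 [260.1667 138.3333] [[ 0.5986 -0.1582]]
 tab 187 [258.2032 138.4439] ((604.700927734375, -160.05966186523438), (69.64640045166016, 52.07616424560547), 81.87158966064453)
 rack 1932 [267.3882 298.6931] ((523.8421630859375, 381.4545593261719), (198.536376953125, 74.29692840576172), 74.97602844238281)
 barred 88 [269.8864 278.6136] [267 271] [273 286] z150 [[0.5216 0.3896]]
 lid 1565 [269.4786  89.3291] ((583.26171875, -308.78851318359375), (206.0663604736328, 142.9220428466797), 81.80599975585938)
```

Request:
apply_moves([
  {"dx": 0.032, "dy": -0.033, "hand": 1},
  {"dx": 0.032, "dy": -0.033, "hand": 1},
  {"dx": 0.032, "dy": -0.033, "hand": 1},
  {"dx": 0.032, "dy": -0.033, "hand": 1},
  {"dx": 0.032, "dy": -0.033, "hand": 1},
  {"dx": 0.032, "dy": -0.033, "hand": 1},
  {"dx": 0.032, "dy": -0.033, "hand": 1},
  {"dx": 0.032, "dy": -0.033, "hand": 1},
  {"dx": 0.032, "dy": -0.033, "hand": 1},
  {"dx": 0.032, "dy": -0.033, "hand": 1},
])

```text
validation failed for argument at $.mo...
```

Request:
apply_moves([
  {"dx": 0.031, "dy": -0.032},
  {"dx": 0.031, "dy": -0.032},
  {"dx": 0.031, "dy": -0.032},
  {"dx": 0.031, "dy": -0.032},
  {"dx": 0.031, "dy": -0.032},
  {"dx": 0.031, "dy": -0.032},
  {"dx": 0.031, "dy": -0.032},
  {"rz": 0.149},
  {"rz": 0.149},
  {"rz": 0.149},
])

```text
validation failed for argument at $.mo...
```

```bash
cat >> h.py <<'E'
def goto(s,X,th=None):
    """needed tool-axis shift at current yaw, and rz, to reach X (TCP) and yaw th(deg)"""
    from scipy.spatial.transform import Rotation as Ro
    w=s["orientation"];M=Ro.from_quat([w[1],w[2],w[3],w[0]]).as_matrix()
    cur=np.degrees(np.arctan2(M[1,0],M[0,0]));D=np.array(X)-s["ee_pos"]
    print("t",s["time"],"ee",s["ee_pos"],"yaw",round(cur,2),"tilt",M[:,2].round(4),"shift",(M.T@D).round(4),"rz",None if th is None else round(np.radians(cur-th),4),"F",s["wrist_force"].round(1),"w",round(s["width"],3),"grip",s["grip_force"])
E
python3 - <<'E'
from h import *
from station import ctrl
np.set_printoptions(precision=4,suppress=True)
d=pickle.load(open("im0.pkl","rb"));t,s=d["top"],d["side"]
print("bar top",tri(t,(142.6,211.6),s,(270.6,273.4)),plane(t,(142.6,211.6),.15),plane(s,(270.6,273.4),.15))
print("grip tri",tri(t,(237.34,213.13),s,(275.8,208.2)),"socket",tri(t,(240.2,192.03),s,(255.8,199.4)),"dot",tri(t,(332.3,184),s,(258.1,138.6)))
goto(ctrl.sense(),[.524,.1247,.023],-10.2)
E
```

```text
bar top [0.5208 0.3744 0.1457] [[0.5198 0.373 ]] [[0.5212 0.3766]]
grip tri [0.5239 0.1251 0.0633] socket [0.582  0.1155 0.083 ] dot [ 0.6042 -0.1542  0.0655]
t 0.1 ee [ 0.1532 -0.5536  0.2137] yaw 15.46 tilt [-0.0001  0.0017 -1.    ] shift [ 0.5381 -0.5546  0.1918] rz 0.4479 F [-0.2  0.7  0.2] w 1.002 grip 0.0
```

Request:
apply_moves([
  {"dx": 0.032, "dy": -0.033, "dz": 0, "rx": 0, "ry": 0, "rz": 0, "hand": 1},
  {"dx": 0.032, "dy": -0.033, "dz": 0, "rx": 0, "ry": 0, "rz": 0, "hand": 1},
  {"dx": 0.032, "dy": -0.033, "dz": 0, "rx": 0, "ry": 0, "rz": 0, "hand": 1},
  {"dx": 0.032, "dy": -0.033, "dz": 0, "rx": 0, "ry": 0, "rz": 0, "hand": 1},
  {"dx": 0.032, "dy": -0.033, "dz": 0, "rx": 0, "ry": 0, "rz": 0, "hand": 1},
  {"dx": 0.032, "dy": -0.033, "dz": 0, "rx": 0, "ry": 0, "rz": 0, "hand": 1},
  {"dx": 0.032, "dy": -0.033, "dz": 0, "rx": 0, "ry": 0, "rz": 0, "hand": 1},
  {"dx": 0.032, "dy": -0.033, "dz": 0, "rx": 0, "ry": 0, "rz": 0, "hand": 1},
  {"dx": 0.032, "dy": -0.033, "dz": 0, "rx": 0, "ry": 0, "rz": 0, "hand": 1},
  {"dx": 0.032, "dy": -0.033, "dz": 0, "rx": 0, "ry": 0, "rz": 0, "hand": 1},
])

```text
time: 1.1
ee_pos: [0.374, -0.149, 0.2144]
orientation: [0.0, 0.991, 0.134, 0.0]
wrist_force: [0.9, -0.9, -0.5]
width: 1.002
grip_force: 0.0
```

Request:
apply_moves([
  {"dx": 0.031, "dy": -0.032, "dz": 0, "rx": 0, "ry": 0, "rz": 0, "hand": 1},
  {"dx": 0.031, "dy": -0.032, "dz": 0, "rx": 0, "ry": 0, "rz": 0, "hand": 1},
  {"dx": 0.031, "dy": -0.032, "dz": 0, "rx": 0, "ry": 0, "rz": 0, "hand": 1},
  {"dx": 0.031, "dy": -0.032, "dz": 0, "rx": 0, "ry": 0, "rz": 0, "hand": 1},
  {"dx": 0.031, "dy": -0.032, "dz": 0, "rx": 0, "ry": 0, "rz": 0, "hand": 1},
  {"dx": 0.031, "dy": -0.032, "dz": 0, "rx": 0, "ry": 0, "rz": 0, "hand": 1},
  {"dx": 0.031, "dy": -0.032, "dz": 0, "rx": 0, "ry": 0, "rz": 0, "hand": 1},
  {"dx": 0, "dy": 0, "dz": 0.02, "rx": 0, "ry": 0, "rz": 0.149, "hand": 1},
  {"dx": 0, "dy": 0, "dz": 0.02, "rx": 0, "ry": 0, "rz": 0.149, "hand": 1},
  {"dx": 0, "dy": 0, "dz": 0.02, "rx": 0, "ry": 0, "rz": 0.149, "hand": 1},
])

```text
time: 2.1
ee_pos: [0.5228, 0.1234, 0.1534]
orientation: [0.0, 0.996, -0.091, -0.0]
wrist_force: [0.4, -1.0, -0.5]
width: 0.995
grip_force: 0.0
```

Run:
```python
from h import *
from station import ctrl
goto(ctrl.sense(),[.524,.125,.023],-10.2)
```

```text
t 2.1 ee [0.52284805 0.12342545 0.15339037] yaw -10.44 tilt [-8.e-04 -1.e-04 -1.e+00] shift [ 0.0009 -0.0018  0.1304] rz -0.0042 F [ 0.4 -1.  -0.5] w 0.995 grip 0.0
```

Request:
apply_moves([
  {"dx": 0.001, "dy": -0.002, "dz": 0.03, "rx": 0, "ry": 0, "rz": 0, "hand": 1},
  {"dx": 0, "dy": 0, "dz": 0.03, "rx": 0, "ry": 0, "rz": 0, "hand": 1},
  {"dx": 0, "dy": 0, "dz": 0.03, "rx": 0, "ry": 0, "rz": 0, "hand": 1},
  {"dx": 0, "dy": 0, "dz": 0.02, "rx": 0, "ry": 0, "rz": 0, "hand": 1},
  {"dx": 0, "dy": 0, "dz": 0.01, "rx": 0, "ry": 0, "rz": 0, "hand": 1},
  {"dx": 0, "dy": 0, "dz": 0.01, "rx": 0, "ry": 0, "rz": 0, "hand": 1},
  {"dx": 0, "dy": 0, "dz": 0, "rx": 0, "ry": 0, "rz": 0, "hand": -0.4},
  {"dx": 0, "dy": 0, "dz": 0, "rx": 0, "ry": 0, "rz": 0, "hand": -0.6},
  {"dx": 0, "dy": 0, "dz": 0, "rx": 0, "ry": 0, "rz": 0, "hand": -0.6},
  {"dx": 0, "dy": 0, "dz": 0, "rx": 0, "ry": 0, "rz": 0, "hand": -0.6},
], squeeze=40)

```text
time: 3.1
ee_pos: [0.5253, 0.1247, 0.0256]
orientation: [-0.0, 0.996, -0.088, 0.001]
wrist_force: [0.1, 0.1, 0.8]
width: 0.67
grip_force: 0.0
```

Request:
apply_moves([
  {"dx": 0, "dy": 0, "dz": 0.002, "rx": 0, "ry": 0, "rz": 0, "hand": -0.6},
  {"dx": 0, "dy": 0, "dz": 0, "rx": 0, "ry": 0, "rz": 0, "hand": -0.6},
  {"dx": 0, "dy": 0, "dz": 0, "rx": 0, "ry": 0, "rz": 0, "hand": -0.6},
  {"dx": 0, "dy": 0, "dz": 0, "rx": 0, "ry": 0, "rz": 0, "hand": -0.6},
  {"dx": 0, "dy": 0, "dz": 0, "rx": 0, "ry": 0, "rz": 0, "hand": -0.6},
  {"dx": 0, "dy": 0, "dz": 0, "rx": 0, "ry": 0, "rz": 0, "hand": -0.6},
  {"dx": 0, "dy": 0, "dz": 0, "rx": 0, "ry": 0, "rz": 0, "hand": -0.6},
  {"dx": 0, "dy": 0, "dz": -0.01, "rx": 0, "ry": 0, "rz": 0, "hand": -0.6},
  {"dx": 0, "dy": 0, "dz": -0.02, "rx": 0, "ry": 0, "rz": 0, "hand": -0.6},
  {"dx": 0, "dy": 0, "dz": -0.02, "rx": 0, "ry": 0, "rz": 0, "hand": -0.6},
])

```text
time: 4.1
ee_pos: [0.5222, 0.1244, 0.0715]
orientation: [0.0, 0.996, -0.088, -0.002]
wrist_force: [1.1, -0.4, -9.3]
width: 0.434
grip_force: 40.0
```

Run:
```python
from h import *
from station import ctrl
s=ctrl.sense()
goto(s,[.605+.0086,-.155+.0594,.1],81.7)
```

```text
t 4.1 ee [0.52222738 0.12441417 0.07148646] yaw -10.14 tilt [-5.e-03 -5.e-04 -1.e+00] shift [ 0.1285  0.2005 -0.0289] rz -1.6029 F [ 1.1 -0.4 -9.3] w 0.434 grip 39.99579191207886
```

Request:
apply_moves([
  {"dx": 0, "dy": 0, "dz": 0, "rx": 0, "ry": 0, "rz": -0.14, "hand": -0.6},
  {"dx": 0, "dy": 0, "dz": 0, "rx": 0, "ry": 0, "rz": -0.148, "hand": -0.6},
  {"dx": 0, "dy": 0, "dz": 0, "rx": 0, "ry": 0, "rz": -0.148, "hand": -0.6},
  {"dx": 0, "dy": 0, "dz": 0, "rx": 0, "ry": 0, "rz": -0.148, "hand": -0.6},
  {"dx": 0, "dy": 0, "dz": 0, "rx": 0, "ry": 0, "rz": -0.148, "hand": -0.6},
  {"dx": 0, "dy": 0, "dz": 0, "rx": 0, "ry": 0, "rz": -0.148, "hand": -0.6},
  {"dx": 0, "dy": 0, "dz": 0, "rx": 0, "ry": 0, "rz": -0.148, "hand": -0.6},
  {"dx": 0, "dy": 0, "dz": 0, "rx": 0, "ry": 0, "rz": -0.148, "hand": -0.6},
  {"dx": 0, "dy": 0, "dz": 0, "rx": 0, "ry": 0, "rz": -0.148, "hand": -0.6},
  {"dx": 0, "dy": 0, "dz": 0, "rx": 0, "ry": 0, "rz": -0.148, "hand": -0.6},
])

```text
time: 5.1
ee_pos: [0.5228, 0.1244, 0.0714]
orientation: [-0.001, 0.796, 0.606, -0.002]
wrist_force: [-0.5, -0.2, -9.5]
width: 0.429
grip_force: 40.0
```

Request:
apply_moves([
  {"dx": 0, "dy": 0, "dz": 0, "rx": 0, "ry": 0, "rz": -0.13, "hand": -0.6},
  {"dx": -0.02, "dy": 0.02, "dz": 0, "rx": 0, "ry": 0, "rz": 0, "hand": -0.6},
  {"dx": -0.025, "dy": 0.025, "dz": 0, "rx": 0, "ry": 0, "rz": 0, "hand": -0.6},
  {"dx": -0.025, "dy": 0.025, "dz": 0, "rx": 0, "ry": 0, "rz": 0, "hand": -0.6},
  {"dx": -0.025, "dy": 0.025, "dz": 0, "rx": 0, "ry": 0, "rz": 0, "hand": -0.6},
  {"dx": -0.02, "dy": 0.02, "dz": 0, "rx": 0, "ry": 0, "rz": 0, "hand": -0.6},
  {"dx": -0.01, "dy": 0.005, "dz": 0, "rx": 0, "ry": 0, "rz": 0, "hand": -0.6},
  {"dx": 0, "dy": 0, "dz": 0.01, "rx": 0, "ry": 0, "rz": 0, "hand": -0.6},
  {"dx": 0, "dy": 0, "dz": 0.01, "rx": 0, "ry": 0, "rz": 0, "hand": -0.6},
  {"dx": 0, "dy": 0, "dz": 0, "rx": 0, "ry": 0, "rz": 0, "hand": -0.6},
])

```text
time: 6.1
ee_pos: [0.6214, -0.0146, 0.049]
orientation: [-0.003, 0.756, 0.654, -0.002]
wrist_force: [-0.8, 0.2, -8.7]
width: 0.433
grip_force: 40.0
```

Run:
```python
from h import *
from station import ctrl
np.set_printoptions(precision=4,suppress=True)
s=ctrl.sense(); goto(s,[.625,-.0165,.03],81.7)
d={}
for n in("top","side"):
    d[n]=g=ctrl.get_image(n)
t=cv2.cvtColor(d["top"]["frame"],cv2.COLOR_RGB2BGR)[130:240,230:370];sd=cv2.cvtColor(d["side"]["frame"],cv2.COLOR_RGB2BGR)[80:220,190:330]
cv2.imwrite("pics/c3.png",np.hstack([cv2.resize(t,(400,314)),cv2.resize(sd,(314,314))]))
pickle.dump(d,open("im1.pkl","wb"))
```

```text
t 6.1 ee [ 0.6214 -0.0146  0.049 ] yaw 81.7 tilt [-0.0074  0.002  -1.    ] shift [-0.0014  0.004   0.0189] rz -0.0 F [-0.8  0.2 -8.7] w 0.433 grip 39.99575614929199
```

View pics/c3.png

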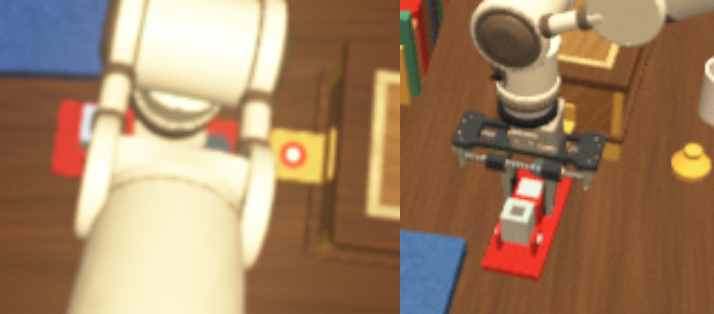

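The jack is held level and points at the tab. The socket is at side-view (242,174) and the dot at top-view (333,184). I'll use the visible socket mouth to check where the jack sits in the grip.

Run:
```python
from h import *
np.set_printoptions(precision=4,suppress=True)
d0=pickle.load(open("im0.pkl","rb"));d=pickle.load(open("im1.pkl","rb"))
for dd,box,z in((d0,(230,185,80,55),.082),(d,(225,155,40,45),.1072)):
    g=dd["side"];hsv=cv2.cvtColor(g["frame"],cv2.COLOR_RGB2HSV);S,V=hsv[...,1].astype(int),hsv[...,2].astype(int)
    for a,c,m in blobs((S<60)&(V>170),box,30)[:3]: print(a,c,plane(g,c,z),plane(g,c,z-.02))
# plate long edges direction, top view im1
g=d["side"];hsv=cv2.cvtColor(g["frame"],cv2.COLOR_RGB2HSV);H,S,V=[hsv[...,i].astype(int) for i in range(3)]
for a,c,m in blobs(((H<6)|(H>172))&(S>150)&(V>90),(215,140,60,70),100)[:1]: print(a,c,rect(g,m,.037))
g=d["top"];hsv=cv2.cvtColor(g["frame"],cv2.COLOR_RGB2HSV);H,S,V=[hsv[...,i].astype(int) for i in range(3)]
for a,c,m in blobs(((H<6)|(H>172))&(S>150)&(V>90),(230,150,100,60),50)[:4]: print(a,c,rect(g,m,.037))
```

```text
120 [255.825  199.4167] [[0.5831 0.1144]] [[0.5848 0.0985]]
83 [275.8072 208.2048] [[0.5247 0.1392]] [[0.525  0.1239]]
105 [241.8095 173.5048] [[0.6319 0.0435]] [[0.6348 0.0255]]
64 [247.3594 163.2969] [[0.621  0.0011]] [[ 0.6236 -0.018 ]]
728 [246.5137 184.9794] ((624.2213745117188, -1.369964599609375), (194.78109741210938, 81.33146667480469), 81.92378997802734)
235 [253.4128 179.0638] ((632.2233276367188, 73.97835540771484), (32.759361267089844, 80.58514404296875), 81.70975494384766)
```

Request:
apply_moves([
  {"dx": 0, "dy": 0.003, "dz": 0.01, "rx": 0, "ry": 0, "rz": 0, "hand": -0.6},
  {"dx": 0, "dy": 0, "dz": 0.01, "rx": 0, "ry": 0, "rz": 0, "hand": -0.6},
  {"dx": 0, "dy": 0, "dz": 0, "rx": 0, "ry": 0, "rz": 0, "hand": -0.6},
  {"dx": -0.015, "dy": 0, "dz": 0, "rx": 0, "ry": 0, "rz": 0, "hand": -0.6},
  {"dx": -0.015, "dy": 0, "dz": 0, "rx": 0, "ry": 0, "rz": 0, "hand": -0.6},
  {"dx": -0.015, "dy": 0, "dz": 0, "rx": 0, "ry": 0, "rz": 0, "hand": -0.6},
  {"dx": -0.015, "dy": 0, "dz": 0, "rx": 0, "ry": 0, "rz": 0, "hand": -0.6},
  {"dx": -0.015, "dy": 0, "dz": 0, "rx": 0, "ry": 0, "rz": 0, "hand": -0.6},
  {"dx": -0.006, "dy": 0, "dz": 0, "rx": 0, "ry": 0, "rz": 0, "hand": -0.6},
  {"dx": 0, "dy": 0, "dz": 0, "rx": 0, "ry": 0, "rz": 0, "hand": -0.6},
])

```text
time: 7.2
ee_pos: [0.6161, -0.0983, 0.0327]
orientation: [0.0, 0.757, 0.653, 0.0]
wrist_force: [0.3, 0.4, -8.0]
width: 0.431
grip_force: 40.0
```

Run:
```python
from h import *
from station import ctrl
goto(ctrl.sense(),[.614,-.0956,.0236],81.7)
```

```text
t 7.2 ee [ 0.61612497 -0.09828483  0.03271874] yaw 81.53 tilt [ 2.e-04 -0.e+00 -1.e+00] shift [ 0.0023 -0.0025  0.0091] rz -0.0029 F [ 0.3  0.4 -8. ] w 0.431 grip 39.99564707279205
```

Request:
apply_moves([
  {"dx": 0, "dy": 0, "dz": 0.003, "rx": 0, "ry": 0, "rz": 0, "hand": -0.6},
  {"dx": 0, "dy": 0, "dz": 0.003, "rx": 0, "ry": 0, "rz": 0, "hand": -0.6},
  {"dx": 0, "dy": 0, "dz": 0.002, "rx": 0, "ry": 0, "rz": 0, "hand": -0.6},
  {"dx": 0, "dy": 0, "dz": 0, "rx": 0, "ry": 0, "rz": 0, "hand": -0.6},
  {"dx": 0, "dy": 0, "dz": 0, "rx": 0, "ry": 0, "rz": 0, "hand": -0.6},
  {"dx": 0, "dy": 0, "dz": 0, "rx": 0, "ry": 0, "rz": 0, "hand": -0.6},
  {"dx": 0, "dy": 0, "dz": 0, "rx": 0, "ry": 0, "rz": 0, "hand": -0.6},
  {"dx": 0, "dy": 0, "dz": 0, "rx": 0, "ry": 0, "rz": 0, "hand": -0.6},
  {"dx": 0, "dy": 0, "dz": 0, "rx": 0, "ry": 0, "rz": 0, "hand": -0.6},
  {"dx": 0, "dy": 0, "dz": 0, "rx": 0, "ry": 0, "rz": 0, "hand": -0.6},
])

```text
time: 8.2
ee_pos: [0.6163, -0.0971, 0.0247]
orientation: [0.0, 0.757, 0.654, 0.0]
wrist_force: [-0.5, -0.6, -8.9]
width: 0.433
grip_force: 40.0
```

```bash
cat >> h.py <<'E'
def msk(g):
    hsv=cv2.cvtColor(g["frame"],cv2.COLOR_RGB2HSV);return [hsv[...,i].astype(int) for i in range(3)]
def snap(name,k=4):
    from station import ctrl
    P=[];d={}
    for i in range(k):
        n=("side","top")[i%2];d[n]=ctrl.get_image(n);P.append(ctrl.sense()["ee_pos"])
    pickle.dump(d,open(name,"wb"));P=np.array(P);print("ee mean",P.mean(0).round(4),"sd",P.std(0).round(4));return d
E
python3 - <<'E'
from h import *
from station import ctrl
np.set_printoptions(precision=4,suppress=True)
goto(ctrl.sense(),[.614,-.0956,.0236],81.7)
d=snap("im2.pkl",6);g=d["side"];H,S,V=msk(g)
p=proj(g,[.623,-.04,.082]).astype(int);print(p)
for a,c,m in blobs((S<60)&(V>170),(p[0]-25,p[1]-30,50,60),20)[:4]: print(a,c,plane(g,c,.082),plane(g,c,.062))
red=((H<6)|(H>172))&(S>150)&(V>90)
for n in d:
    H,S,V=msk(d[n])
    for a,c,m in blobs(((H<6)|(H>172))&(S>150)&(V>90),(200,110,140,120),50)[:3]: print(n,a,c,rect(d[n],m,.012))
E
```

```text
t 8.2 ee [ 0.6163 -0.0971  0.0247] yaw 81.63 tilt [ 0.0001 -0.     -1.    ] shift [ 0.0011 -0.0024  0.0011] rz -0.0012 F [-0.5 -0.6 -8.9] w 0.433 grip 39.99576151371002
ee mean [ 0.6162 -0.097   0.0246] sd [0. 0. 0.]
[248 159]
93 [247.4731 159.6344] [[ 0.6258 -0.0385]] [[ 0.6285 -0.0579]]
54 [252.5926 150.6852] [[ 0.6147 -0.0793]] [[ 0.617  -0.0997]]
side 588 [251.784  172.7993] ((617.8626708984375, -83.70873260498047), (196.08432006835938, 81.77073669433594), 81.92317199707031)
top 323 [282.3963 183.1858] ((625.24560546875, -20.86623764038086), (58.712486267089844, 81.55770111083984), 82.08049011230469)
```

Request:
apply_moves([
  {"dx": 0, "dy": -0.002, "dz": 0, "rx": 0, "ry": 0, "rz": 0, "hand": -0.6},
  {"dx": 0, "dy": 0, "dz": 0, "rx": 0, "ry": 0, "rz": 0, "hand": -0.6},
  {"dx": 0, "dy": 0, "dz": 0.001, "rx": 0, "ry": 0, "rz": 0, "hand": -0.6},
  {"dx": 0, "dy": 0, "dz": 0.001, "rx": 0, "ry": 0, "rz": 0, "hand": -0.6},
  {"dx": 0, "dy": 0, "dz": 0.0005, "rx": 0, "ry": 0, "rz": 0, "hand": -0.6},
  {"dx": 0, "dy": 0, "dz": 0, "rx": 0, "ry": 0, "rz": 0, "hand": -0.6},
  {"dx": 0, "dy": 0, "dz": 0, "rx": 0, "ry": 0, "rz": 0, "hand": 0.5},
  {"dx": 0, "dy": 0, "dz": 0, "rx": 0, "ry": 0, "rz": 0, "hand": 0.5},
  {"dx": 0, "dy": 0, "dz": 0, "rx": 0, "ry": 0, "rz": 0, "hand": 0.5},
  {"dx": 0, "dy": 0, "dz": 0, "rx": 0, "ry": 0, "rz": 0, "hand": 0.5},
])

```text
time: 9.5
ee_pos: [0.615, -0.097, 0.0228]
orientation: [0.001, 0.757, 0.654, 0.0]
wrist_force: [0.4, 0.3, 0.3]
width: 0.744
grip_force: 0.0
```

Run:
```python
from h import *
from station import ctrl
np.set_printoptions(precision=4,suppress=True)
goto(ctrl.sense(),[.614,-.0956,.0236],81.7)
d=snap("im2.pkl",2);g=d["side"];H,S,V=msk(g)
for a,c,m in blobs((S<60)&(V>170),(223,129,50,60),20)[:4]: print(a,c,plane(g,c,.082),plane(g,c,.062))
for n in d:
    H,S,V=msk(d[n])
    for a,c,m in blobs(((H<6)|(H>172))&(S>150)&(V>90),(200,110,140,120),50)[:3]: print(n,a,c,rect(d[n],m,.012))
```

```text
t 9.5 ee [ 0.615  -0.097   0.0228] yaw 81.63 tilt [ 0.0015 -0.0005 -1.    ] shift [ 0.0012 -0.0011 -0.0008] rz -0.0012 F [0.4 0.3 0.3] w 0.744 grip 0.0
ee mean [ 0.6147 -0.0969  0.0225] sd [0.0001 0.     0.0001]
91 [248.2637 160.4505] [[ 0.623  -0.0353]] [[ 0.6255 -0.0547]]
54 [253.2963 151.0926] [[ 0.6123 -0.0777]] [[ 0.6146 -0.0981]]
side 628 [251.3965 171.8105] ((615.9754028320312, -80.24272918701172), (193.21646118164062, 81.3592529296875), 82.11582946777344)
top 318 [282.2233 183.8428] ((623.90234375, -18.60306739807129), (58.48286819458008, 82.06382751464844), 88.29843139648438)
```

Request:
apply_moves([
  {"dx": 0, "dy": 0, "dz": 0, "rx": 0, "ry": 0, "rz": 0, "hand": 0.5},
  {"dx": 0, "dy": 0, "dz": -0.02, "rx": 0, "ry": 0, "rz": 0, "hand": 0.5},
  {"dx": 0, "dy": 0, "dz": -0.03, "rx": 0, "ry": 0, "rz": 0, "hand": 0.5},
  {"dx": 0, "dy": 0, "dz": -0.04, "rx": 0, "ry": 0, "rz": 0, "hand": 0.5},
  {"dx": 0, "dy": 0, "dz": -0.04, "rx": 0, "ry": 0, "rz": 0, "hand": 0.5},
  {"dx": 0, "dy": 0, "dz": -0.04, "rx": 0, "ry": 0, "rz": 0, "hand": 0.5},
  {"dx": 0.041, "dy": -0.015, "dz": 0, "rx": 0, "ry": 0, "rz": 0, "hand": 0.5},
  {"dx": 0.041, "dy": -0.015, "dz": 0, "rx": 0, "ry": 0, "rz": 0, "hand": 0.5},
  {"dx": 0.041, "dy": -0.015, "dz": 0, "rx": 0, "ry": 0, "rz": 0, "hand": 0.5},
  {"dx": 0.041, "dy": -0.015, "dz": 0, "rx": 0, "ry": 0, "rz": 0, "hand": 0.5},
])

```text
time: 10.6
ee_pos: [0.5782, 0.0757, 0.1922]
orientation: [0.0, 0.757, 0.653, 0.0]
wrist_force: [-0.2, 0.4, 0.6]
width: 0.748
grip_force: 0.0
```

Request:
apply_moves([
  {"dx": 0.041, "dy": -0.015, "dz": 0, "rx": 0, "ry": 0, "rz": 0, "hand": 0.3},
  {"dx": 0.041, "dy": -0.015, "dz": 0, "rx": 0, "ry": 0, "rz": 0, "hand": 0.3},
  {"dx": 0.041, "dy": -0.015, "dz": 0, "rx": 0, "ry": 0, "rz": 0, "hand": 0.3},
  {"dx": 0.041, "dy": -0.015, "dz": 0, "rx": 0, "ry": 0, "rz": 0, "hand": 0.3},
  {"dx": 0.041, "dy": -0.015, "dz": 0, "rx": 0, "ry": 0, "rz": 0, "hand": 0.3},
  {"dx": 0.041, "dy": -0.014, "dz": 0, "rx": 0, "ry": 0, "rz": 0, "hand": 0.3},
  {"dx": 0.041, "dy": -0.014, "dz": 0, "rx": 0, "ry": 0, "rz": 0, "hand": 0.3},
  {"dx": 0, "dy": 0, "dz": 0, "rx": 0, "ry": 0, "rz": 0.118, "hand": 0.3},
  {"dx": 0, "dy": 0, "dz": 0, "rx": 0, "ry": 0, "rz": 0, "hand": 0.3},
  {"dx": 0, "dy": 0, "dz": 0, "rx": 0, "ry": 0, "rz": 0, "hand": 0.3},
])

```text
time: 11.6
ee_pos: [0.5186, 0.3728, 0.192]
orientation: [0.0, 0.793, 0.609, -0.0]
wrist_force: [-0.0, 0.7, -0.1]
width: 0.649
grip_force: 0.0
```

Run:
```python
from h import *
from station import ctrl
np.set_printoptions(precision=4,suppress=True)
d=snap("im3.pkl",4)
goto(ctrl.sense(),[.5205,.3748,.096],74.85)
for n,box in(("side",(223,110,60,80)),("top",(255,165,65,40))):
    g=d[n];H,S,V=msk(g)
    for a,c,m in blobs((S<60)&(V>170),box,20)[:4]: print(n,a,c,"z82",plane(g,c,.082),"z62",plane(g,c,.062))
    for a,c,m in blobs(((H<6)|(H>172))&(S>150)&(V>90),box,50)[:2]: print(n,a,c,rect(d[n],m,.012))
    B={"top":(318,170,28,26),"side":(245,120,28,30)}[n]
    for a,c,m in blobs((S<60)&(V>170),B,3)[:2]: print(" dot",a,c,plane(g,c,.064))
t=cv2.cvtColor(d["top"]["frame"],cv2.COLOR_RGB2BGR);s=cv2.cvtColor(d["side"]["frame"],cv2.COLOR_RGB2BGR)
r=lambda I,x,y,w,h:cv2.resize(I[y:y+h,x:x+w],(400,300),interpolation=cv2.INTER_CUBIC)
cv2.imwrite("pics/c4.png",np.vstack([np.hstack([r(t,250,150,100,75),r(s,220,100,100,75)]),np.hstack([r(t,100,150,120,90),r(s,190,220,140,105)])]))
```

```text
ee mean [0.5189 0.3724 0.1921] sd [0.0001 0.0001 0.0001]
t 11.8 ee [0.519  0.3724 0.1922] yaw 74.85 tilt [ 0.0001 -0.     -1.    ] shift [0.0028 0.0008 0.0962] rz 0.0001 F [ 0.6 -0.5  0.1] w 0.648 grip 0.0
side 608 [274.5707 140.3191] z82 [[ 0.5498 -0.1346]] z62 [[ 0.5507 -0.1563]]
side 136 [268.6103 117.9559] z82 [[ 0.5787 -0.243 ]] z62 [[ 0.5802 -0.2672]]
side 59 [247.     160.2712] z82 [[ 0.6269 -0.0356]] z62 [[ 0.6296 -0.055 ]]
side 42 [259.2857 179.2857] z82 [[0.5813 0.0378]] z62 [[0.5829 0.0201]]
side 327 [245.3272 179.8287] ((625.1670532226562, -31.91704559326172), (94.56270599365234, 76.75244903564453), 82.50606536865234)
 dot 197 [268.1726 134.4619] [[ 0.574  -0.1801]]
 dot 36 [260.6944 121.5556] [[ 0.6055 -0.2426]]
top 130 [292.7154 177.1923] z82 [[ 0.6219 -0.0363]] z62 [[ 0.6266 -0.0387]]
top 97 [312.3505 181.4433] z82 [[ 0.6084 -0.0926]] z62 [[ 0.6128 -0.0961]]
top 799 [296.4255 186.0601] ((617.1791381835938, -59.547157287597656), (139.40394592285156, 83.31935119628906), 81.47447204589844)
 dot 8 [332.125 183.875] [[ 0.6041 -0.1539]]
```

View pics/c4.png

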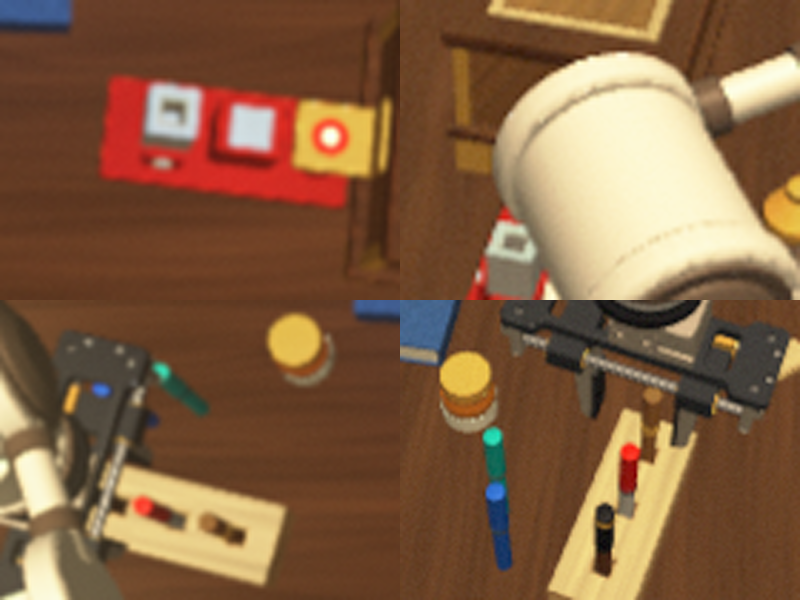

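The jack is placed within about 1 mm: the dot is at top-view (332,184), the block patch at (312,181) and the socket at (293,177), all in line. The gripper is over the red bar. The blue and turquoise look-alikes stand free beside the rack, so I'll check clearance to them first.

Run:
```python
from h import *
np.set_printoptions(precision=4,suppress=True)
d=pickle.load(open("im0.pkl","rb"));o=pickle.load(open("im3.pkl","rb"))
def ends(g,box,lo,hi,smin=140):
    H,S,V=msk(g);m=blobs((H>lo)&(H<hi)&(S>smin)&(V>60),box,10)
    for a,c,k in m[:1]:
        p=np.argwhere(k)[:,::-1];q=(p-c);v=np.linalg.svd(q,full_matrices=False)[2][0];t=q@v;return p[t.argmin()],p[t.argmax()],a
for nm,lo,hi in(("blue",102,125),("turq",75,100)):
    for n,box in(("top",(120,165,50,30)),("side",(205,255,40,75))):
        e=ends(d[n],box,lo,hi);g=d[n];print(nm,n,e,[plane(g,p,z).round(3).tolist() for p in e[:2] for z in(0,.14)])
```

```text
Traceback (most recent call last):
TypeError: 'NoneType' object is not subscriptable
```

Run:
```python
from h import *
np.set_printoptions(precision=4,suppress=True)
d=pickle.load(open("im0.pkl","rb"));t,s=d["top"],d["side"]
print("blue side z0/.14",plane(s,(226.8,313),0),plane(s,(223.3,286),.14),"top foot/top",plane(t,(146,187),0),plane(t,(130,174.5),.14))
print("turq side top",plane(s,(222.5,266.5),.14),"top foot/top",plane(t,(160,182),0),plane(t,(147,171),.14))
```

```text
blue side z0/.14 [[0.6222 0.4171]] [[0.6233 0.4138]] top foot/top [[0.6185 0.4138]] [[0.6244 0.4158]]
turq side top [[0.633 0.366]] top foot/top [[0.6336 0.3699]] [[0.6332 0.3687]]
```

Request:
apply_moves([
  {"dx": 0.002, "dy": 0.001, "dz": 0.01, "rx": 0, "ry": 0, "rz": 0, "hand": 0.3},
  {"dx": 0, "dy": 0, "dz": 0.02, "rx": 0, "ry": 0, "rz": 0, "hand": 0.3},
  {"dx": 0, "dy": 0, "dz": 0.03, "rx": 0, "ry": 0, "rz": 0, "hand": 0.3},
  {"dx": 0, "dy": 0, "dz": 0.025, "rx": 0, "ry": 0, "rz": 0, "hand": 0.3},
  {"dx": 0, "dy": 0, "dz": 0.011, "rx": 0, "ry": 0, "rz": 0, "hand": 0.3},
  {"dx": 0, "dy": 0, "dz": 0, "rx": 0, "ry": 0, "rz": 0, "hand": -1},
  {"dx": 0, "dy": 0, "dz": 0, "rx": 0, "ry": 0, "rz": 0, "hand": -1},
  {"dx": 0, "dy": 0, "dz": 0, "rx": 0, "ry": 0, "rz": 0, "hand": -1},
  {"dx": 0, "dy": 0, "dz": 0, "rx": 0, "ry": 0, "rz": 0, "hand": -1},
  {"dx": 0, "dy": 0, "dz": 0, "rx": 0, "ry": 0, "rz": 0, "hand": -1},
], squeeze=25)

```text
time: 12.8
ee_pos: [0.5207, 0.3752, 0.0972]
orientation: [0.0, 0.794, 0.608, 0.001]
wrist_force: [0.6, 0.5, -0.5]
width: 0.24
grip_force: 0.0
```

Request:
apply_moves([
  {"dx": 0, "dy": 0, "dz": 0, "rx": 0, "ry": 0, "rz": 0, "hand": -1},
  {"dx": 0, "dy": 0, "dz": 0, "rx": 0, "ry": 0, "rz": 0, "hand": -1},
  {"dx": 0, "dy": 0, "dz": 0, "rx": 0, "ry": 0, "rz": 0, "hand": -1},
  {"dx": 0, "dy": 0, "dz": 0, "rx": 0, "ry": 0, "rz": 0, "hand": -1},
  {"dx": 0, "dy": 0, "dz": 0, "rx": 0, "ry": 0, "rz": 0, "hand": -1},
  {"dx": 0, "dy": 0, "dz": 0, "rx": 0, "ry": 0, "rz": 0, "hand": -1},
  {"dx": 0, "dy": 0, "dz": 0, "rx": 0, "ry": 0, "rz": 0, "hand": -1},
  {"dx": 0, "dy": 0, "dz": 0, "rx": 0, "ry": 0, "rz": 0, "hand": -1},
  {"dx": 0, "dy": 0, "dz": 0, "rx": 0, "ry": 0, "rz": 0, "hand": -1},
  {"dx": 0, "dy": 0, "dz": 0, "rx": 0, "ry": 0, "rz": 0, "hand": -1},
])

```text
time: 13.8
ee_pos: [0.5208, 0.375, 0.0968]
orientation: [0.0, 0.794, 0.608, 0.001]
wrist_force: [4.8, -0.4, 6.3]
width: 0.173
grip_force: 25.0
```

Request:
apply_moves([
  {"dx": 0, "dy": 0, "dz": -0.01, "rx": 0, "ry": 0, "rz": 0, "hand": -1},
  {"dx": 0, "dy": 0, "dz": -0.02, "rx": 0, "ry": 0, "rz": 0, "hand": -1},
  {"dx": 0, "dy": 0, "dz": -0.025, "rx": 0, "ry": 0, "rz": 0, "hand": -1},
  {"dx": 0, "dy": 0, "dz": -0.03, "rx": 0, "ry": 0, "rz": 0, "hand": -1},
  {"dx": 0, "dy": 0, "dz": -0.02, "rx": 0, "ry": 0, "rz": 0, "hand": -1},
  {"dx": 0, "dy": 0, "dz": 0, "rx": 0, "ry": 0, "rz": -0.12, "hand": -1},
  {"dx": -0.025, "dy": 0.01, "dz": 0, "rx": 0, "ry": 0, "rz": 0, "hand": -1},
  {"dx": -0.04, "dy": 0.016, "dz": 0, "rx": 0, "ry": 0, "rz": 0, "hand": -1},
  {"dx": -0.04, "dy": 0.016, "dz": 0, "rx": 0, "ry": 0, "rz": 0, "hand": -1},
  {"dx": -0.04, "dy": 0.016, "dz": 0, "rx": 0, "ry": 0, "rz": 0, "hand": -1},
])

```text
time: 14.8
ee_pos: [0.5541, 0.2222, 0.1987]
orientation: [-0.002, 0.756, 0.655, -0.002]
wrist_force: [0.3, -1.0, -1.4]
width: 0.168
grip_force: 25.0
```

Request:
apply_moves([
  {"dx": -0.04, "dy": 0.016, "dz": 0, "rx": 0, "ry": 0, "rz": 0, "hand": -1},
  {"dx": -0.04, "dy": 0.016, "dz": 0, "rx": 0, "ry": 0, "rz": 0, "hand": -1},
  {"dx": -0.04, "dy": 0.016, "dz": 0, "rx": 0, "ry": 0, "rz": 0, "hand": -1},
  {"dx": -0.04, "dy": 0.016, "dz": 0, "rx": 0, "ry": 0, "rz": 0, "hand": -1},
  {"dx": -0.04, "dy": 0.016, "dz": 0, "rx": 0, "ry": 0, "rz": 0, "hand": -1},
  {"dx": -0.03, "dy": 0.014, "dz": 0, "rx": 0, "ry": 0, "rz": 0, "hand": -1},
  {"dx": -0.017, "dy": 0.008, "dz": 0, "rx": 0, "ry": 0, "rz": 0, "hand": -1},
  {"dx": 0, "dy": 0, "dz": 0, "rx": 0, "ry": 0, "rz": 0, "hand": -1},
  {"dx": 0, "dy": 0, "dz": 0, "rx": 0, "ry": 0, "rz": 0, "hand": -1},
  {"dx": 0, "dy": 0, "dz": 0, "rx": 0, "ry": 0, "rz": 0, "hand": -1},
])

```text
time: 15.8
ee_pos: [0.6215, -0.0341, 0.2006]
orientation: [-0.001, 0.756, 0.655, -0.0]
wrist_force: [0.1, -0.1, -1.8]
width: 0.167
grip_force: 25.0
```

Run:
```python
from h import *
from station import ctrl
np.set_printoptions(precision=4,suppress=True)
d=snap("im4.pkl",4)
goto(ctrl.sense(),[.6228,-.0365,.197],81.7)
out=[]
for n in("top","side"):
    p=proj(d[n],[.6228,-.0365,.10]).astype(int);print(n,p,proj(d[n],[.6228,-.0365,.11]),proj(d[n],[.6228,-.0365,.082]))
    I=cv2.cvtColor(d[n]["frame"],cv2.COLOR_RGB2BGR);out.append(cv2.resize(I[p[1]-30:p[1]+30,p[0]-20:p[0]+20],(400,600),interpolation=cv2.INTER_CUBIC))
cv2.imwrite("pics/c5.png",np.hstack(out))
```

```text
ee mean [ 0.6218 -0.0345  0.201 ] sd [0.0001 0.0003 0.0001]
t 16.0 ee [ 0.622  -0.0349  0.2012] yaw 81.83 tilt [-0.0001  0.0003 -1.    ] shift [-0.0015  0.001   0.0042] rz 0.0023 F [-0.2  0.4 -1.3] w 0.17 grip 24.980852007865906
top [293 175] [293.8561 174.5738] [292.764  176.8927]
side [248 156] [248.2728 153.6679] [248.3666 160.1751]
```

View pics/c5.png

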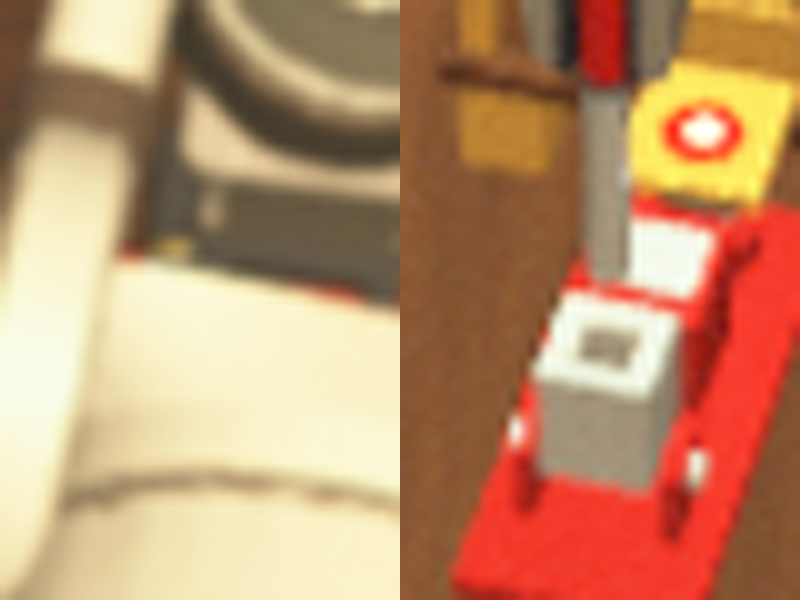

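The side view shows the bar hanging upright, with its foot at about (248,153) and the socket hole at (248.3,160.2). I'll read sub-pixel profiles of the bar's edges and foot.

Run:
```python
from h import *
d=pickle.load(open("im4.pkl","rb"));f=d["side"]["frame"].astype(int)
for r in (140,144,148,151): print(r,[tuple(f[r,c]) for c in range(243,255)])
for c in (247,248,249): print(c,[(r,*f[r,c]) for r in range(149,158)])
g=d["side"]
for z in(.114,): print(proj(g,[.6228,-.0365,z]),proj(g,[.6228,-.0365,z+.04]),proj(g,[.6228,-.0365+.005,z]),proj(g,[.6228+.005,-.0365,z]), proj(g,[.6228,-.0295,z]))
```

```text
140 [(np.int64(152), np.int64(104), np.int64(47)), (np.int64(143), np.int64(91), np.int64(52)), (np.int64(135), np.int64(84), np.int64(49)), (np.int64(138), np.int64(108), np.int64(85)), (np.int64(154), np.int64(134), np.int64(113)), (np.int64(164), np.int64(148), np.int64(121)), (np.int64(166), np.int64(147), np.int64(122)), (np.int64(189), np.int64(164), np.int64(116)), (np.int64(249), np.int64(224), np.int64(102)), (np.int64(253), np.int64(233), np.int64(92)), (np.int64(253), np.int64(236), np.int64(99)), (np.int64(254), np.int64(158), np.int64(65))]
144 [(np.int64(139), np.int64(86), np.int64(47)), (np.int64(133), np.int64(82), np.int64(46)), (np.int64(136), np.int64(86), np.int64(53)), (np.int64(137), np.int64(108), np.int64(83)), (np.int64(153), np.int64(136), np.int64(111)), (np.int64(163), np.int64(146), np.int64(121)), (np.int64(165), np.int64(149), np.int64(123)), (np.int64(179), np.int64(166), np.int64(149)), (np.int64(212), np.int64(152), np.int64(95)), (np.int64(226), np.int64(164), np.int64(61)), (np.int64(231), np.int64(178), np.int64(69)), (np.int64(242), np.int64(206
[... 1994 characters left out ...]
4(245), np.int64(226), np.int64(202)), (157, np.int64(243), np.int64(246), np.int64(227))]
249 [(149, np.int64(165), np.int64(149), np.int64(123)), (150, np.int64(164), np.int64(147), np.int64(122)), (151, np.int64(165), np.int64(148), np.int64(122)), (152, np.int64(165), np.int64(147), np.int64(120)), (153, np.int64(167), np.int64(150), np.int64(123)), (154, np.int64(226), np.int64(117), np.int64(95)), (155, np.int64(246), np.int64(99), np.int64(81)), (156, np.int64(245), np.int64(219), np.int64(191)), (157, np.int64(243), np.int64(247), np.int64(230))]
[248.25913687 152.71887368] [248.11796391 142.94733791] [248.05683274 153.88521368] [246.61111813 152.58448632] [247.97560428 154.35350442]
```

Request:
apply_moves([
  {"dx": 0, "dy": 0, "dz": 0.01, "rx": 0, "ry": 0, "rz": 0, "hand": -1},
  {"dx": 0, "dy": 0, "dz": 0.01, "rx": 0, "ry": 0, "rz": 0, "hand": -1},
  {"dx": 0, "dy": 0, "dz": 0.005, "rx": 0, "ry": 0, "rz": 0, "hand": -1},
  {"dx": 0, "dy": 0, "dz": 0.003, "rx": 0, "ry": 0, "rz": 0, "hand": -1},
  {"dx": 0, "dy": 0, "dz": 0.003, "rx": 0, "ry": 0, "rz": 0, "hand": -1},
  {"dx": 0, "dy": 0, "dz": 0.003, "rx": 0, "ry": 0, "rz": 0, "hand": -1},
  {"dx": 0, "dy": 0, "dz": 0.003, "rx": 0, "ry": 0, "rz": 0, "hand": -1},
  {"dx": 0, "dy": 0, "dz": 0, "rx": 0, "ry": 0, "rz": 0, "hand": -1},
  {"dx": 0, "dy": 0, "dz": 0, "rx": 0, "ry": 0, "rz": 0, "hand": -1},
  {"dx": 0, "dy": 0, "dz": 0, "rx": 0, "ry": 0, "rz": 0, "hand": -1},
])

```text
time: 17.0
ee_pos: [0.6223, -0.0361, 0.1644]
orientation: [0.0, 0.756, 0.654, 0.0]
wrist_force: [0.8, 0.8, -0.7]
width: 0.172
grip_force: 25.0
```

Request:
apply_moves([
  {"dx": 0, "dy": 0, "dz": 0.005, "rx": 0, "ry": 0, "rz": 0, "hand": -1},
  {"dx": 0, "dy": 0, "dz": 0.005, "rx": 0, "ry": 0, "rz": 0, "hand": -1},
  {"dx": 0, "dy": 0, "dz": 0.005, "rx": 0, "ry": 0, "rz": 0, "hand": -1},
  {"dx": 0, "dy": 0, "dz": 0.005, "rx": 0, "ry": 0, "rz": 0, "hand": -1},
  {"dx": 0, "dy": 0, "dz": 0.005, "rx": 0, "ry": 0, "rz": 0, "hand": -1},
  {"dx": 0, "dy": 0, "dz": 0.005, "rx": 0, "ry": 0, "rz": 0, "hand": -1},
  {"dx": 0, "dy": 0, "dz": 0, "rx": 0, "ry": 0, "rz": 0, "hand": -1},
  {"dx": 0, "dy": 0, "dz": 0, "rx": 0, "ry": 0, "rz": 0, "hand": -1},
  {"dx": 0, "dy": 0, "dz": 0, "rx": 0, "ry": 0, "rz": 0, "hand": -1},
  {"dx": 0, "dy": 0, "dz": 0, "rx": 0, "ry": 0, "rz": 0, "hand": -1},
])

```text
time: 18.0
ee_pos: [0.6223, -0.0361, 0.1345]
orientation: [0.0, 0.756, 0.654, 0.0]
wrist_force: [0.3, -0.4, -1.0]
width: 0.169
grip_force: 25.0
```

Request:
apply_moves([
  {"dx": 0, "dy": 0, "dz": 0.002, "rx": 0, "ry": 0, "rz": 0, "hand": -1},
  {"dx": 0, "dy": 0, "dz": 0.002, "rx": 0, "ry": 0, "rz": 0, "hand": -1},
  {"dx": 0, "dy": 0, "dz": 0.001, "rx": 0, "ry": 0, "rz": 0, "hand": -1},
  {"dx": 0, "dy": 0, "dz": 0, "rx": 0, "ry": 0, "rz": 0, "hand": -1},
  {"dx": 0, "dy": 0, "dz": 0, "rx": 0, "ry": 0, "rz": 0, "hand": -1},
  {"dx": 0, "dy": 0, "dz": 0, "rx": 0, "ry": 0, "rz": 0, "hand": -0.4},
  {"dx": 0, "dy": 0, "dz": 0, "rx": 0, "ry": 0, "rz": 0, "hand": -0.2},
  {"dx": 0, "dy": 0, "dz": 0, "rx": 0, "ry": 0, "rz": 0, "hand": 0},
  {"dx": 0, "dy": 0, "dz": 0, "rx": 0, "ry": 0, "rz": 0, "hand": 0},
  {"dx": 0, "dy": 0, "dz": 0, "rx": 0, "ry": 0, "rz": 0, "hand": 0},
])

```text
time: 19.0
ee_pos: [0.6222, -0.036, 0.1292]
orientation: [0.0, 0.756, 0.654, 0.0]
wrist_force: [-0.0, 0.1, -0.0]
width: 0.5
grip_force: 0.0
```

Run:
```python
from h import *
from station import ctrl
np.set_printoptions(precision=4,suppress=True)
d=snap("im5.pkl",1);goto(ctrl.sense(),[.6228,-.0365,.13],81.7)
g=d["side"];H,S,V=msk(g);f=g["frame"].astype(int)
p=proj(g,[.6228,-.0365,.122]);print("expected grip/steel boundary at z .122",p,"top z .182",proj(g,[.6228,-.0365,.182]))
for c in(247,248,249):
    print(c,[(r,int(f[r,c,0]),int(f[r,c,1])) for r in range(int(p[1])-6,int(p[1])+8)])
```

```text
ee mean [ 0.6222 -0.036   0.1292] sd [0. 0. 0.]
t 19.05 ee [ 0.6222 -0.036   0.1292] yaw 81.75 tilt [ 0.0001 -0.     -1.    ] shift [-0.0004  0.0007 -0.0008] rz 0.0009 F [ 0.5  0.3 -0.7] w 0.499 grip 0.0
expected grip/steel boundary at z .122 [248.2315 150.8058] top z .182 [248.0143 135.7879]
247 [(144, 163, 29), (145, 160, 21), (146, 162, 27), (147, 164, 30), (148, 160, 24), (149, 160, 29), (150, 159, 29), (151, 147, 43), (152, 126, 69), (153, 140, 105), (154, 161, 125), (155, 158, 138), (156, 159, 148), (157, 158, 149)]
248 [(144, 172, 26), (145, 172, 24), (146, 173, 27), (147, 175, 32), (148, 170, 26), (149, 171, 26), (150, 169, 21), (151, 167, 31), (152, 126, 57), (153, 129, 116), (154, 155, 137), (155, 158, 140), (156, 155, 137), (157, 153, 138)]
249 [(144, 179, 31), (145, 175, 22), (146, 172, 15), (147, 177, 25), (148, 178, 29), (149, 173, 22), (150, 177, 28), (151, 176, 26), (152, 136, 56), (153, 126, 115), (154, 161, 146), (155, 159, 146), (156, 163, 147), (157, 163, 147)]
```

The red/steel boundary shows at side-view (248,152) as expected, so the bar is home. Next I raise the gripper, step to the saddle side and close the fingers.

Request:
apply_moves([
  {"dx": 0, "dy": 0, "dz": -0.02, "rx": 0, "ry": 0, "rz": 0, "hand": 0},
  {"dx": 0, "dy": 0, "dz": -0.03, "rx": 0, "ry": 0, "rz": 0, "hand": 0},
  {"dx": 0, "dy": 0, "dz": -0.03, "rx": 0, "ry": 0, "rz": 0, "hand": 0},
  {"dx": -0.01, "dy": 0, "dz": 0, "rx": 0, "ry": 0, "rz": 0, "hand": -1},
  {"dx": -0.015, "dy": 0, "dz": 0, "rx": 0, "ry": 0, "rz": 0, "hand": -1},
  {"dx": -0.015, "dy": 0, "dz": 0, "rx": 0, "ry": 0, "rz": 0, "hand": -1},
  {"dx": 0, "dy": 0, "dz": 0.02, "rx": 0, "ry": 0, "rz": 0, "hand": -1},
  {"dx": 0, "dy": 0, "dz": 0.02, "rx": 0, "ry": 0, "rz": 0, "hand": -1},
  {"dx": 0, "dy": 0, "dz": 0.017, "rx": 0, "ry": 0, "rz": 0, "hand": -1},
  {"dx": 0, "dy": 0, "dz": 0, "rx": 0, "ry": 0, "rz": 0, "hand": -1},
])

```text
time: 20.05
ee_pos: [0.6132, -0.076, 0.1472]
orientation: [-0.004, 0.757, 0.654, -0.002]
wrist_force: [0.9, 0.5, -0.3]
width: 0.003
grip_force: 0.0
```

Run:
```python
from h import *
from station import ctrl
d=snap("im6.pkl",2);goto(ctrl.sense(),[.6228,-.0365,.152],81.7)
np.set_printoptions(precision=4,suppress=True)
g=d["side"];H,S,V=msk(g)
for a,c,m in blobs((S<60)&(V>150),(230,150,40,20),5)[:3]: print("socket-ish",a,c)
o=[]
for n,p in(("top",(310,175)),("side",(250,145))):
    I=cv2.cvtColor(d[n]["frame"],cv2.COLOR_RGB2BGR);o.append(cv2.resize(I[p[1]-45:p[1]+45,p[0]-30:p[0]+30],(400,600),interpolation=cv2.INTER_CUBIC))
cv2.imwrite("pics/c6.png",np.hstack(o))
```

```text
ee mean [ 0.615  -0.0762  0.1501] sd [0.0006 0.0001 0.0009]
t 20.15 ee [ 0.61555749 -0.07623416  0.1510066 ] yaw 81.7 tilt [-2.3e-03  7.0e-04 -1.0e+00] shift [ 0.0404  0.0014 -0.001 ] rz -0.0 F [0.1 0.2 0.9] w 0.002 grip 0.0
socket-ish 89 [248.382  160.9213]
socket-ish 33 [254.2121 151.8788]
```

View pics/c6.png

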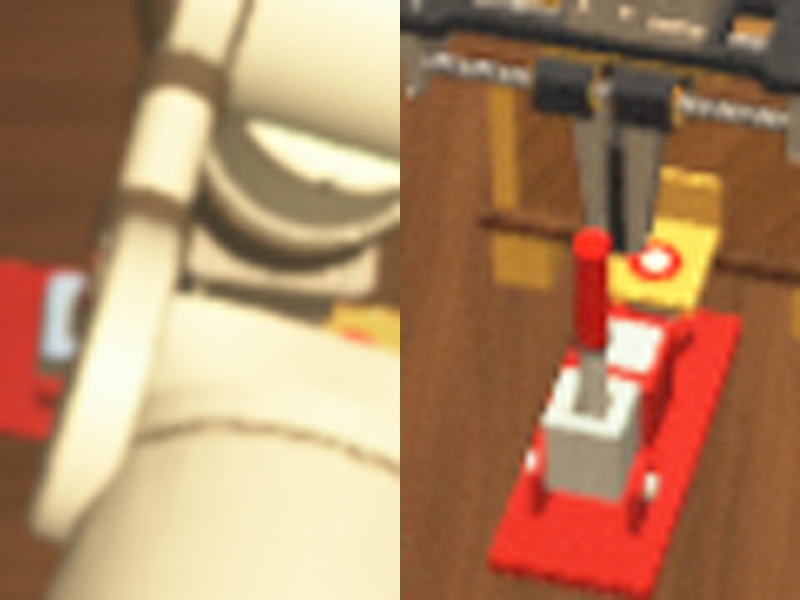

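The bar stands home in the socket, with its top at side-view (249,136), and the closed fingers are behind it on the saddle side. First press now.

Request:
apply_moves([
  {"dx": 0.011, "dy": 0.001, "dz": 0, "rx": 0, "ry": 0, "rz": 0, "hand": -1},
  {"dx": 0.011, "dy": 0, "dz": 0, "rx": 0, "ry": 0, "rz": 0, "hand": -1},
  {"dx": 0.012, "dy": 0, "dz": 0, "rx": 0, "ry": 0, "rz": 0, "hand": -1},
  {"dx": 0.012, "dy": 0, "dz": 0.001, "rx": 0, "ry": 0, "rz": 0, "hand": -1},
  {"dx": 0.012, "dy": 0, "dz": 0.003, "rx": 0, "ry": 0, "rz": 0, "hand": -1},
  {"dx": 0.0115, "dy": 0, "dz": 0.003, "rx": 0, "ry": 0, "rz": 0, "hand": -1},
  {"dx": 0.011, "dy": 0, "dz": 0.005, "rx": 0, "ry": 0, "rz": 0, "hand": -1},
  {"dx": 0.011, "dy": 0, "dz": 0.005, "rx": 0, "ry": 0, "rz": 0, "hand": -1},
  {"dx": 0, "dy": 0, "dz": 0, "rx": 0, "ry": 0, "rz": 0, "hand": -1},
  {"dx": 0, "dy": 0, "dz": 0, "rx": 0, "ry": 0, "rz": 0, "hand": -1},
])

```text
time: 21.15
ee_pos: [0.6306, 0.0147, 0.1352]
orientation: [0.0, 0.756, 0.655, -0.0]
wrist_force: [-0.4, -2.6, 2.8]
width: 0.006
grip_force: 1.9
```

Request:
apply_moves([
  {"dx": 0.005, "dy": 0, "dz": 0.0035, "rx": 0, "ry": 0, "rz": 0, "hand": -1},
  {"dx": 0.005, "dy": 0, "dz": 0.0035, "rx": 0, "ry": 0, "rz": 0, "hand": -1},
  {"dx": 0.005, "dy": 0, "dz": 0.0035, "rx": 0, "ry": 0, "rz": 0, "hand": -1},
  {"dx": 0.004, "dy": 0, "dz": 0.004, "rx": 0, "ry": 0, "rz": 0, "hand": -1},
  {"dx": 0.004, "dy": 0, "dz": 0.004, "rx": 0, "ry": 0, "rz": 0, "hand": -1},
  {"dx": 0.004, "dy": 0, "dz": 0.004, "rx": 0, "ry": 0, "rz": 0, "hand": -1},
  {"dx": 0.004, "dy": 0, "dz": 0.004, "rx": 0, "ry": 0, "rz": 0, "hand": -1},
  {"dx": 0, "dy": 0, "dz": 0, "rx": 0, "ry": 0, "rz": 0, "hand": -1},
  {"dx": 0, "dy": 0, "dz": 0, "rx": 0, "ry": 0, "rz": 0, "hand": -1},
  {"dx": 0, "dy": 0, "dz": 0, "rx": 0, "ry": 0, "rz": 0, "hand": -1},
])

```text
time: 22.15
ee_pos: [0.635, 0.0453, 0.1087]
orientation: [0.0, 0.756, 0.654, -0.0]
wrist_force: [-1.4, -2.6, 2.8]
width: 0.007
grip_force: 2.3
```

```bash
cat >> h.py <<'E'
def dot(d):
    for n,B in(("top",(315,165,32,34)),("side",(243,112,32,40))):
        g=d[n];H,S,V=msk(g)
        bl=blobs((S<60)&(V>170),B,3)[:2];print(n,[(int(a),c.round(1).tolist()) for a,c,m in bl],"dot proj z.064/.074",proj(g,[.605,-.155,.064]).round(1),proj(g,[.605,-.155,.074]).round(1))
E
python3 - <<'E'
from h import *
from station import ctrl
d=snap("im7.pkl",2);goto(ctrl.sense(),[.6228,-.0365,.152],81.7);dot(d)
E
```

```text
ee mean [0.635  0.0452 0.1087] sd [0. 0. 0.]
t 22.25 ee [0.63504012 0.04524034 0.10875249] yaw 81.74 tilt [ 2.e-04 -1.e-04 -1.e+00] shift [-0.0827 -0.0004 -0.0432] rz 0.0006 F [-0.2 -2.6  3.9] w 0.004 grip 2.2582149007575936
top [(28, [315.9, 181.5]), (9, [333.0, 183.0])] dot proj z.064/.074 [332.5 183.6] [333.2 182.8]
side [(6, [248.5, 117.8]), (5, [258.0, 136.0])] dot proj z.064/.074 [258.1 138.8] [258.2 136.6]
```

Request:
apply_moves([
  {"dx": 0.001, "dy": 0, "dz": 0.002, "rx": 0, "ry": 0, "rz": 0, "hand": -1},
  {"dx": 0.001, "dy": 0, "dz": 0.002, "rx": 0, "ry": 0, "rz": 0, "hand": -1},
  {"dx": 0.001, "dy": 0, "dz": 0.002, "rx": 0, "ry": 0, "rz": 0, "hand": -1},
  {"dx": 0, "dy": 0, "dz": 0, "rx": 0, "ry": 0, "rz": 0, "hand": -1},
  {"dx": 0, "dy": 0, "dz": 0, "rx": 0, "ry": 0, "rz": 0, "hand": -1},
  {"dx": 0, "dy": 0, "dz": 0, "rx": 0, "ry": 0, "rz": 0, "hand": -1},
  {"dx": 0, "dy": 0, "dz": 0, "rx": 0, "ry": 0, "rz": 0, "hand": -1},
  {"dx": 0, "dy": 0, "dz": 0, "rx": 0, "ry": 0, "rz": 0, "hand": -1},
  {"dx": 0, "dy": 0, "dz": 0, "rx": 0, "ry": 0, "rz": 0, "hand": -1},
  {"dx": 0, "dy": 0, "dz": 0, "rx": 0, "ry": 0, "rz": 0, "hand": -1},
])

```text
time: 23.25
ee_pos: [0.6358, 0.0491, 0.103]
orientation: [-0.0, 0.756, 0.654, 0.001]
wrist_force: [0.6, 0.6, 5.2]
width: 0.006
grip_force: 2.5
```

Run:
```python
from h import *
from station import ctrl
d=snap("im7.pkl",2);goto(ctrl.sense(),[.6228,-.0365,.152],81.7);dot(d)
```

```text
ee mean [0.6358 0.0491 0.103 ] sd [0. 0. 0.]
t 23.35 ee [0.63583614 0.04905573 0.10303916] yaw 81.75 tilt [ 0.0011  0.001  -1.    ] shift [-0.0865 -0.0006 -0.0491] rz 0.0008 F [0.3 0.  6.1] w 0.004 grip 2.5067770073655993
top [(28, [315.9, 181.5]), (9, [333.0, 183.0])] dot proj z.064/.074 [332.5 183.6] [333.2 182.8]
side [(7, [250.1, 119.1]), (5, [257.8, 149.2])] dot proj z.064/.074 [258.1 138.8] [258.2 136.6]
```

Run:
```python
from h import *
d=pickle.load(open("im7.pkl","rb"))
o=[]
for n,p in(("top",(300,180)),("side",(248,155))):
    I=cv2.cvtColor(d[n]["frame"],cv2.COLOR_RGB2BGR);o.append(cv2.resize(I[p[1]-45:p[1]+45,p[0]-30:p[0]+30],(400,600),interpolation=cv2.INTER_CUBIC))
cv2.imwrite("pics/c7.png",np.hstack(o))
```

```text
(no output)
```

View pics/c7.png

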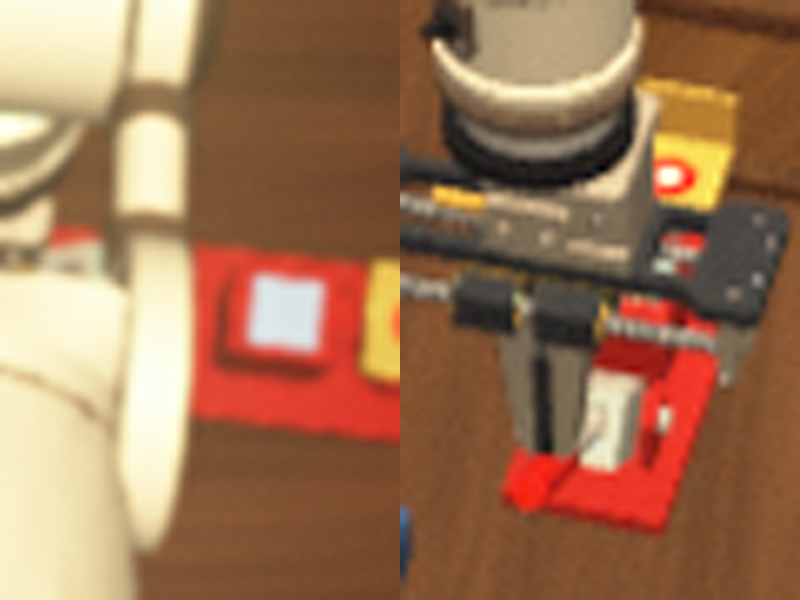

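Run:
```python
from h import *
d=pickle.load(open("im7.pkl","rb"));g=d["side"];np.set_printoptions(precision=4,suppress=True)
u=np.array([.144,.9895,0])
for ph in(0.7,.85,.95,1.0):
    X=np.array([.6228,-.0365,.032])+.15*(np.sin(ph)*u+np.cos(ph)*np.array([0,0,1]));print(ph,X,proj(g,X))
print("mouth .95",proj(g,np.array([.6228,-.0365,.032])+.05*(np.sin(.95)*u+np.cos(.95)*np.array([0,0,1]))))
H,S,V=msk(g)
for a,c,m in blobs(((H<6)|(H>172))&(S>190)&(V>200),(225,170,30,25),8)[:2]: print(a,c)
for n,b in(("side",(215,150,60,50)),("top",(280,165,60,50))):
    H,S,V=msk(d[n])
    for a,c,m in blobs(((H<6)|(H>172))&(S>150)&(V>90),b,80)[:1]: print(n,a,c,rect(d[n],m,.012))
    for a,c,m in blobs((S<60)&(V>170),b,20)[:2]: print(n,a,c,plane(d[n],c,.062))
```

```text
0.7 [0.6367 0.0591 0.1467] [239.0356 167.8962]
0.85 [0.639 0.075 0.131] [237.6012 175.7983]
0.95 [0.6404 0.0842 0.1193] [236.8015 180.9871]
1.0 [0.641  0.0884 0.113 ] [236.4527 183.5308]
mouth .95 [244.929  174.2254]
140 [244.5429 182.6   ]
side 435 [251.5448 176.3172] ((620.9495239257812, -44.4403076171875), (122.25206756591797, 80.99005889892578), 81.86507415771484)
side 52 [248.5962 172.9615] [[ 0.6181 -0.0019]]
top 588 [314.6259 188.6786] ((608.13037109375, -119.80514526367188), (122.04783630371094, 80.72249603271484), 81.2319107055664)
top 261 [292.8927 192.2605] [[ 0.5814 -0.0374]]
top 111 [283.4234 182.4865] [[ 0.6112 -0.0107]]
```

The side view shows the handle lying back with its red end at (237,183), which matches about 0.95–1.0 rad. The jack hasn't moved. I'll push a little further to confirm the hard stop.

Request:
apply_moves([
  {"dx": 0.001, "dy": 0, "dz": 0.002, "rx": 0, "ry": 0, "rz": 0, "hand": -1},
  {"dx": 0.001, "dy": 0, "dz": 0.002, "rx": 0, "ry": 0, "rz": 0, "hand": -1},
  {"dx": 0, "dy": 0, "dz": 0, "rx": 0, "ry": 0, "rz": 0, "hand": -1},
  {"dx": 0, "dy": 0, "dz": 0, "rx": 0, "ry": 0, "rz": 0, "hand": -1},
  {"dx": 0, "dy": 0, "dz": 0, "rx": 0, "ry": 0, "rz": 0, "hand": -1},
  {"dx": 0, "dy": 0, "dz": 0, "rx": 0, "ry": 0, "rz": 0, "hand": -1},
  {"dx": 0, "dy": 0, "dz": 0, "rx": 0, "ry": 0, "rz": 0, "hand": -1},
  {"dx": 0, "dy": 0, "dz": 0, "rx": 0, "ry": 0, "rz": 0, "hand": -1},
  {"dx": 0, "dy": 0, "dz": 0, "rx": 0, "ry": 0, "rz": 0, "hand": -1},
  {"dx": 0, "dy": 0, "dz": 0, "rx": 0, "ry": 0, "rz": 0, "hand": -1},
])

```text
time: 24.35
ee_pos: [0.6362, 0.0513, 0.0992]
orientation: [-0.0, 0.756, 0.654, 0.001]
wrist_force: [-1.0, 0.4, 5.2]
width: 0.005
grip_force: 2.6
```

Request:
apply_moves([
  {"dx": 0.001, "dy": 0, "dz": 0.002, "rx": 0, "ry": 0, "rz": 0, "hand": -1},
  {"dx": 0.001, "dy": 0, "dz": 0.002, "rx": 0, "ry": 0, "rz": 0, "hand": -1},
  {"dx": 0, "dy": 0, "dz": 0, "rx": 0, "ry": 0, "rz": 0, "hand": -1},
  {"dx": 0, "dy": 0, "dz": 0, "rx": 0, "ry": 0, "rz": 0, "hand": -1},
  {"dx": 0, "dy": 0, "dz": 0, "rx": 0, "ry": 0, "rz": 0, "hand": -1},
  {"dx": 0, "dy": 0, "dz": 0, "rx": 0, "ry": 0, "rz": 0, "hand": -1},
  {"dx": 0, "dy": 0, "dz": 0, "rx": 0, "ry": 0, "rz": 0, "hand": -1},
  {"dx": 0, "dy": 0, "dz": 0, "rx": 0, "ry": 0, "rz": 0, "hand": -1},
  {"dx": 0, "dy": 0, "dz": 0, "rx": 0, "ry": 0, "rz": 0, "hand": -1},
  {"dx": 0, "dy": 0, "dz": 0, "rx": 0, "ry": 0, "rz": 0, "hand": -1},
])

```text
time: 25.35
ee_pos: [0.6378, 0.0526, 0.0969]
orientation: [0.001, 0.756, 0.654, 0.002]
wrist_force: [-0.3, -0.1, 11.0]
width: 0.002
grip_force: 5.2
```

Run:
```python
from h import *
from station import ctrl
d=snap("im8.pkl",2);s=ctrl.sense();goto(s,[.6228,-.0365,.152],81.7);dot(d);print(s["moment"],s["joint_torque"].round(1))
o=pickle.load(open("im7.pkl","rb"))
for k in(o,d):
    g=k["side"];f=g["frame"].astype(int)
    H,S,V=msk(g)
    # bar end: saturated red lying below plate rows
    print([ (r,"".join("#" if f[r,c,0]>200 and f[r,c,1]<70 else "r" if f[r,c,0]-f[r,c,1]>90 else "." for c in range(228,262))) for r in range(172,192)] and "\n".join("%d %s"%(r,"".join("#" if f[r,c,0]>225 and f[r,c,1]<60 else "r" if f[r,c,0]-f[r,c,1]>100 else "." for c in range(228,262))) for r in range(174,192)))
```

```text
ee mean [0.6378 0.0526 0.0969] sd [0. 0. 0.]
t 25.45 ee [0.63783584 0.0526497  0.09692131] yaw 81.74 tilt [ 4.5e-03  3.0e-04 -1.0e+00] shift [-0.0903 -0.0018 -0.0552] rz 0.0008 F [ 0.2 -0.8 10.7] w 0.007 grip 5.224599838256836
top [(28, [315.9, 181.5]), (9, [333.3, 182.9])] dot proj z.064/.074 [332.5 183.6] [333.2 182.8]
side [(6, [258.0, 135.5])] dot proj z.064/.074 [258.1 138.8] [258.2 136.6]
[-0.08201068 -0.02775976  0.03279051] [  0.5 -39.6 -24.9   0.2  -0.1  -0. ]
174 ..........................rr..r###
175 ..........................rrrrr###
176 .........................rrrrr###r
177 .......r.................rrrr####r
178 .......rrrrrrr...........rrrr####r
179 ......r#######rrr......rrrrrr###r.
180 ......r#######rrrrrr..r###rr####r.
181 ......r######rrr################..
182 .....r######rrr################r..
183 .....rr#####rr#################r..
184 .....rr#####r##################...
185 .......r###rrrrrr#############r...
186 ........rrr.rrrrrrrrrr########r...
187 ................rrrrrrrrrr###r....
188 .....................rrrrrrrrr....
189 ..........................rrr.....
190 ..................................
191 ..................................
174 ..........................rr..r###
175 ..........................rr.rr###
176 .........................rrrrr###r
177 .........................rrrr####r
178 .........................rrrr####r
179 ......r.................rrrrr###r.
180 ......r#rrrr...r.......rr#rr####r.
181 ......r#r###rrrrr#rrrrr#########..
182 .....r########rr###############r..
183 .....rr######rr################r..
184 .....rr#####rr#################...
185 ......#####rrrrrr#############r...
186 ......#####rrrrrrrrrrr########r...
187 ......r####r.....rrrrrrrrrr##r....
188 .......rrrr...........rrrrrrrr....
189 ..........................rrr.....
190 ..................................
191 ..................................
```

The force jumped to 11 N and the tip stalled, so the stop is reached. The dot rose from row 138.6 to 135.5 in the side view. Now I retrace to let the handle come all the way up.

Request:
apply_moves([
  {"dx": -0.0035, "dy": 0, "dz": -0.007, "rx": 0, "ry": 0, "rz": 0, "hand": -1},
  {"dx": -0.0035, "dy": 0, "dz": -0.007, "rx": 0, "ry": 0, "rz": 0, "hand": -1},
  {"dx": -0.008, "dy": 0, "dz": -0.008, "rx": 0, "ry": 0, "rz": 0, "hand": -1},
  {"dx": -0.008, "dy": 0, "dz": -0.008, "rx": 0, "ry": 0, "rz": 0, "hand": -1},
  {"dx": -0.0075, "dy": 0, "dz": -0.0055, "rx": 0, "ry": 0, "rz": 0, "hand": -1},
  {"dx": -0.0075, "dy": 0, "dz": -0.005, "rx": 0, "ry": 0, "rz": 0, "hand": -1},
  {"dx": -0.011, "dy": 0, "dz": -0.005, "rx": 0, "ry": 0, "rz": 0, "hand": -1},
  {"dx": -0.011, "dy": 0, "dz": -0.005, "rx": 0, "ry": 0, "rz": 0, "hand": -1},
  {"dx": -0.0115, "dy": 0, "dz": -0.003, "rx": 0, "ry": 0, "rz": 0, "hand": -1},
  {"dx": -0.012, "dy": 0, "dz": -0.003, "rx": 0, "ry": 0, "rz": 0, "hand": -1},
])

```text
time: 26.45
ee_pos: [0.6236, -0.0311, 0.1509]
orientation: [-0.0, 0.756, 0.654, -0.0]
wrist_force: [0.5, -0.7, 0.0]
width: 0.003
grip_force: 0.4
```

Request:
apply_moves([
  {"dx": -0.012, "dy": 0, "dz": -0.001, "rx": 0, "ry": 0, "rz": 0, "hand": -1},
  {"dx": -0.012, "dy": 0, "dz": 0, "rx": 0, "ry": 0, "rz": 0, "hand": -1},
  {"dx": -0.011, "dy": 0, "dz": 0, "rx": 0, "ry": 0, "rz": 0, "hand": -1},
  {"dx": -0.011, "dy": 0, "dz": 0, "rx": 0, "ry": 0, "rz": 0, "hand": -1},
  {"dx": 0, "dy": 0, "dz": 0, "rx": 0, "ry": 0, "rz": 0, "hand": -1},
  {"dx": 0, "dy": 0, "dz": 0, "rx": 0, "ry": 0, "rz": 0, "hand": -1},
  {"dx": 0, "dy": 0, "dz": 0, "rx": 0, "ry": 0, "rz": 0, "hand": -1},
  {"dx": 0, "dy": 0, "dz": 0, "rx": 0, "ry": 0, "rz": 0, "hand": -1},
  {"dx": 0, "dy": 0, "dz": 0, "rx": 0, "ry": 0, "rz": 0, "hand": -1},
  {"dx": 0, "dy": 0, "dz": 0, "rx": 0, "ry": 0, "rz": 0, "hand": -1},
])

```text
time: 27.45
ee_pos: [0.6174, -0.0755, 0.1521]
orientation: [-0.0, 0.756, 0.655, 0.0]
wrist_force: [-0.1, -0.3, 0.8]
width: -0.0
grip_force: 0.0
```

Run:
```python
from h import *
from station import ctrl
d=snap("im9.pkl",2);s=ctrl.sense();goto(s,[.6228,-.0365,.152],81.7);dot(d)
o=pickle.load(open("im6.pkl","rb"))
for k in(o,d):
    g=k["side"];f=g["frame"].astype(int);H,S,V=msk(g)
    for a,c,m in blobs((S<60)&(V>150),(230,150,40,20),5)[:2]: print("socket/block",a,c.round(2))
    for a,c,m in blobs(((H<6)|(H>172))&(S>150)&(V>90),(240,130,14,26),8)[:2]: print("bar red",a,c.round(2),np.argwhere(m).min(0),np.argwhere(m).max(0))
    dd=cv2.absdiff(o["side"]["frame"],d["side"]["frame"]).max(2)
print("changed px",(dd[100:210,200:300]>40).sum())
```

```text
ee mean [ 0.6174 -0.0756  0.1521] sd [0.     0.0001 0.    ]
t 27.55 ee [ 0.61743737 -0.07563428  0.15214259] yaw 81.76 tilt [ 1.e-04 -0.e+00 -1.e+00] shift [ 0.0395 -0.0003  0.0001] rz 0.0011 F [-0.1 -0.1  0. ] w 0.006 grip 0.0
top [(460, [330.4, 187.4]), (39, [321.5, 197.2])] dot proj z.064/.074 [332.5 183.6] [333.2 182.8]
side [(27, [254.1, 149.7]), (6, [257.8, 138.8])] dot proj z.064/.074 [258.1 138.8] [258.2 136.6]
socket/block 89 [248.38 160.92]
socket/block 33 [254.21 151.88]
bar red 103 [248.19 143.48] [134 245] [154 253]
socket/block 92 [248.32 160.88]
socket/block 34 [254.12 151.82]
bar red 96 [248.   144.78] [136 244] [154 253]
changed px 536
```

The handle is back upright: the socket centroid is at (248.3,160.9), as before. The dot is back at row 138.8 and the jack hasn't moved. Second press follows the same path.

Request:
apply_moves([
  {"dx": 0.011, "dy": 0, "dz": 0, "rx": 0, "ry": 0, "rz": 0, "hand": -1},
  {"dx": 0.011, "dy": 0, "dz": 0, "rx": 0, "ry": 0, "rz": 0, "hand": -1},
  {"dx": 0.012, "dy": 0, "dz": 0, "rx": 0, "ry": 0, "rz": 0, "hand": -1},
  {"dx": 0.012, "dy": 0, "dz": 0.001, "rx": 0, "ry": 0, "rz": 0, "hand": -1},
  {"dx": 0.012, "dy": 0, "dz": 0.003, "rx": 0, "ry": 0, "rz": 0, "hand": -1},
  {"dx": 0.0115, "dy": 0, "dz": 0.003, "rx": 0, "ry": 0, "rz": 0, "hand": -1},
  {"dx": 0.011, "dy": 0, "dz": 0.005, "rx": 0, "ry": 0, "rz": 0, "hand": -1},
  {"dx": 0.011, "dy": 0, "dz": 0.005, "rx": 0, "ry": 0, "rz": 0, "hand": -1},
  {"dx": 0.005, "dy": 0, "dz": 0.0035, "rx": 0, "ry": 0, "rz": 0, "hand": -1},
  {"dx": 0.005, "dy": 0, "dz": 0.0035, "rx": 0, "ry": 0, "rz": 0, "hand": -1},
])

```text
time: 28.55
ee_pos: [0.6324, 0.0249, 0.1283]
orientation: [0.0, 0.756, 0.654, 0.0]
wrist_force: [-0.5, -2.9, 5.1]
width: 0.004
grip_force: 2.3
```

Request:
apply_moves([
  {"dx": 0.005, "dy": 0, "dz": 0.0035, "rx": 0, "ry": 0, "rz": 0, "hand": -1},
  {"dx": 0.004, "dy": 0, "dz": 0.004, "rx": 0, "ry": 0, "rz": 0, "hand": -1},
  {"dx": 0.004, "dy": 0, "dz": 0.004, "rx": 0, "ry": 0, "rz": 0, "hand": -1},
  {"dx": 0.004, "dy": 0, "dz": 0.004, "rx": 0, "ry": 0, "rz": 0, "hand": -1},
  {"dx": 0.004, "dy": 0, "dz": 0.004, "rx": 0, "ry": 0, "rz": 0, "hand": -1},
  {"dx": 0.002, "dy": 0, "dz": 0.004, "rx": 0, "ry": 0, "rz": 0, "hand": -1},
  {"dx": 0.002, "dy": 0, "dz": 0.004, "rx": 0, "ry": 0, "rz": 0, "hand": -1},
  {"dx": 0.002, "dy": 0, "dz": 0.003, "rx": 0, "ry": 0, "rz": 0, "hand": -1},
  {"dx": 0.001, "dy": 0, "dz": 0.003, "rx": 0, "ry": 0, "rz": 0, "hand": -1},
  {"dx": 0, "dy": 0, "dz": 0, "rx": 0, "ry": 0, "rz": 0, "hand": -1},
])

```text
time: 29.55
ee_pos: [0.6378, 0.0529, 0.0966]
orientation: [0.001, 0.756, 0.654, 0.002]
wrist_force: [-0.7, -0.6, 11.6]
width: 0.004
grip_force: 5.4
```

Request:
apply_moves([
  {"dx": 0, "dy": 0, "dz": 0.0005, "rx": 0, "ry": 0, "rz": 0, "hand": -1},
  {"dx": 0, "dy": 0, "dz": 0.0005, "rx": 0, "ry": 0, "rz": 0, "hand": -1},
  {"dx": 0, "dy": 0, "dz": 0, "rx": 0, "ry": 0, "rz": 0, "hand": -1},
  {"dx": 0, "dy": 0, "dz": 0, "rx": 0, "ry": 0, "rz": 0, "hand": -1},
  {"dx": 0, "dy": 0, "dz": 0, "rx": 0, "ry": 0, "rz": 0, "hand": -1},
  {"dx": 0, "dy": 0, "dz": 0, "rx": 0, "ry": 0, "rz": 0, "hand": -1},
  {"dx": 0, "dy": 0, "dz": 0, "rx": 0, "ry": 0, "rz": 0, "hand": -1},
  {"dx": 0, "dy": 0, "dz": 0, "rx": 0, "ry": 0, "rz": 0, "hand": -1},
  {"dx": 0, "dy": 0, "dz": 0, "rx": 0, "ry": 0, "rz": 0, "hand": -1},
  {"dx": 0, "dy": 0, "dz": 0, "rx": 0, "ry": 0, "rz": 0, "hand": -1},
])

```text
time: 30.55
ee_pos: [0.6383, 0.0529, 0.0964]
orientation: [0.002, 0.756, 0.654, 0.002]
wrist_force: [0.2, 0.8, 13.2]
width: 0.006
grip_force: 6.0
```

Run:
```python
from h import *
from station import ctrl
d=snap("im10.pkl",2);s=ctrl.sense();goto(s,[.6228,-.0365,.152],81.7);dot(d)
o=[]
for n,p in(("top",(300,180)),("side",(248,155))):
    I=cv2.cvtColor(d[n]["frame"],cv2.COLOR_RGB2BGR);o.append(cv2.resize(I[p[1]-45:p[1]+45,p[0]-30:p[0]+30],(400,600),interpolation=cv2.INTER_CUBIC))
cv2.imwrite("pics/c8.png",np.hstack(o))
```

```text
ee mean [0.6383 0.0528 0.0964] sd [0. 0. 0.]
t 30.65 ee [0.63831163 0.0528315  0.09642898] yaw 81.74 tilt [ 5.7e-03  7.0e-04 -1.0e+00] shift [-0.0905 -0.0022 -0.0557] rz 0.0006 F [ 0.4  0.2 12.1] w 0.006 grip 5.992116825655103
top [(28, [315.9, 181.5]), (9, [332.7, 182.9])] dot proj z.064/.074 [332.5 183.6] [333.2 182.8]
side [(3, [246.0, 124.7]), (3, [257.7, 135.7])] dot proj z.064/.074 [258.1 138.8] [258.2 136.6]
```

View pics/c8.png

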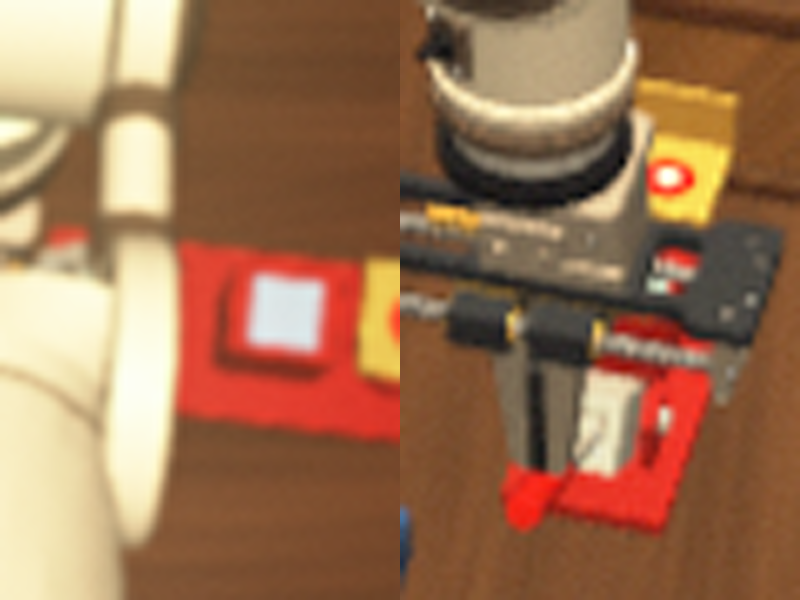

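The handle is held at its stop with 12 N, its red end at side-view (237,184). The tab is raised, with the dot at row 135.7, and the jack hasn't moved. Handing in.

```bash
python3 -c "
from station import ctrl
print(ctrl.sign_off())"
```

```text
the job is handed in; nothing more can be done
None
```

The job is handed in at 30.7 s on the robot's clock: the jack is under the dot (about 1 mm off by camera), the bar is home in its socket, and after one full pump the fingers hold the handle at its stop with about 12 N and the chest's end raised roughly 10 mm.

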